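# Close the storage jars on the cafe bar

## Robot

A 6-joint arm with a two-finger parallel gripper is mounted at the origin on a cart in front of the work surface, level with it; the furniture and walls round the work are solid. World frame = base frame: x ahead of the robot, y to its left, z up, the work surface at z = 0. Lengths are in m, angles in degrees, forces in N, time in s.
With the tool pointing down it reaches from about 0.375 to 0.9 m from the base axis. Payload 3.1 kg.
Tool frame: the origin (TCP) lies on the centre line of the jaws, within the pads' length; the fingertips stand 17 mm ahead of it and the grasp point (between the pads) lies 2 mm behind it; z points along the fingers, y is the line along which they close (so a half turn about z gives the same grasp; the last joint's range is limited). The gripper opens to 87 mm and grips with 3 to 60 N. Pads are 19 mm wide; open, the fingers measure 117 mm over their backs; the gripper's body (75 mm by 190 mm) begins 51 mm behind the grasp point.
Start: joints at [-78.868, 30.224, 82.088, -0, 67.689, -10.227], TCP at [0.228, -0.582, 0.207] pointing down, gripper open.
Joint ranges: [-176.69, 176.69], [-43.24, 126.21], [12.49, 139.97], [-82, 262], [0, 151.66], [-163.58, 163.58]. Speed limits (degrees/s): [159.86, 159.86, 180, 180, 180, 180].

## Interface

Orientations are given as a 3x3 rotation matrix whose columns are the frame's x, y, z axes.
In Python, from rig import bot, imaging, finder gives the robot as it stands. The module is installed in compiled form; this text tells all that it offers.
- The arm moves only by the tool play_rows, never from a script. Its argument "motion" is a list that holds one entry, the list of rows, each a list of 6 numbers: the shift along the tool's x, y, z in a scale on which 1.0 is 0.75 m, then the turn, a rotation vector about the tool's x, y, z in normalised numbers (1 is 60 degrees). In form: [[[dx, dy, dz, wx, wy, wz], ...]]. A call has 1 to 8 rows; each row is the pose to reach, as a shift and turn from the pose commanded when the call began, along the tool's axes at that moment; what a row does not reach only later rows make up. A row lasts 1/12 s, in which the tool goes at most 41.7 mm and 7.16 degrees, less where a joint would pass 70% of its speed; a pose out of reach is approached as far as the arm can. A shift or turn number past 1, either way, is cut back to 1. A call with a gripper value outside its range is refused whole. "fingers" is the finger opening in m, from 0 to 0.087, set as the call begins (left out, the last holds). The fingers move at their own pace and stop on an object; the grip force is fixed at half the most. Time passes only in rows, so rows that repeat a pose let the fingers close. It gives the time, the measured TCP pose, the force, the opening and the grip force at its end, in the units of the state.
- bot.read_state(): the state, without advancing time (a new reading comes with each control period).
- imaging.capture(name): name is "scene" or "top" or "wrist"; returns a dict with "frame" (480x640x3 uint8, red, green, blue), "camera_matrix" (3x3 intrinsics, pixels), "R" (3x3) and "t" (3): a world point X has camera coordinates R X + t. Camera axes: x right, y down, z forward; pixel columns grow to the right and rows downward; lengths in m; the calibration is good to about 2 mm. A picture is of the moment at which its call begins. There is no depth.
- bot.hand_in(): hands the job in; it is judged then, once.
Trained networks look in the newest picture that a camera, given by its name, has taken for a name from the list of things; names that differ only in an ending like _2 or _b are one class to them, and where a whole thing is asked for, a point or a joint stands for the part that bears it (a point fixed in the world has none). Each returns a list of dicts, best first, with "confidence" (0 to 1); they miss things now and then, are a little off and sometimes report something else, mostly with a low value. They report only what shows in the picture. A call takes as long as a camera call.
- finder.recognise(camera, name): "at" ([x, y, z] in m, in world coordinates, good to about 4 mm: the middle of the surface that is visible of it).
- finder.outline_of(camera, name): "pixels" (480x640 bool, what is visible of it).
The state is a dict: "time_s": time; "joint_positions": joint angles; "qvel": joint speeds; "tau": joint torques, N m; "position": TCP position; "tcp_rot": TCP orientation; "force": force on the tool from outside, world axes, zero at the start; "moment": the same for the moment, N m; "opening": opening from 0.0 (shut) to 1.0 (fully open); "grasp_force": force on a finger pad.
Only numpy, scipy, OpenCV 4.12 (cv2) and the standard library are available. Lean on these libraries where they do the work, as an engineer would, in place of code of your own. Each camera call takes 0.05 s, during which the arm holds its last target. There are 200 camera calls.

## Task

The four stoneware jars on the bar - coffee beans, sugar, tea and cinnamon - stand open and are going stale. Lay the small white spoon from the counter back inside the brown jar, on the beans, and then close every jar: set each lid gently on the jar of its own colour and size, so that the plug drops into the mouth and the flange sits level on the rim. Leave the jars standing where they are and do not disturb the stem glass.

Things in the scene. Friction and masses are not known exactly. Their poses are not given: they have to be found in the camera images.
- brown_lid: Loose round stoneware lid, glazed reddish brown, right side up. Flange 114 mm across, 6 mm thick; below it a 12 mm deep clay plug tapering from 94 to 86 mm across; on top an upright round beech knob, 24 mm across, 24 mm tall. Origin: centre of the plug's bottom; flange underside 12 mm, knob foot 18 mm, knob top 42 mm above it; z up. About 0.19 kg.
- brown_jar: Loose open round stoneware jar, glazed reddish brown, filled with a firm bed of coffee beans up to 82 mm above its origin; 110 mm across, 118 mm tall, straight 5 mm wall, mouth 100 mm across. Origin: centre of its underside, z up. With its own lid seated, the lid's origin stands 106 mm above the jar's. About 0.85 kg.
- blue_lid: Loose round stoneware lid, glazed blue, right side up. Flange 100 mm across, 6 mm thick; below it a 12 mm deep clay plug tapering from 80 to 72 mm across; on top an upright round beech knob, 24 mm across, 24 mm tall. Origin: centre of the plug's bottom; flange underside 12 mm, knob foot 18 mm, knob top 42 mm above it; z up. About 0.15 kg.
- blue_jar: Loose open round stoneware jar, glazed blue, holds sugar lumps; 96 mm across, 106 mm tall, straight 5 mm wall, mouth 86 mm across. Origin: centre of its underside, z up. With its own lid seated, the lid's origin stands 94 mm above the jar's. About 0.70 kg.
- green_lid: Loose round stoneware lid, glazed sage green, right side up. Flange 86 mm across, 6 mm thick; below it a 12 mm deep clay plug tapering from 66 to 58 mm across; on top an upright round beech knob, 24 mm across, 24 mm tall. Origin: centre of the plug's bottom; flange underside 12 mm, knob foot 18 mm, knob top 42 mm above it; z up. About 0.12 kg.
- green_jar: Loose open round stoneware jar, glazed sage green, holds tea sachets; 82 mm across, 96 mm tall, straight 5 mm wall, mouth 72 mm across. Origin: centre of its underside, z up. With its own lid seated, the lid's origin stands 84 mm above the jar's. About 0.60 kg.
- white_lid: Loose round stoneware lid, glazed white, right side up. Flange 72 mm across, 6 mm thick; below it a 12 mm deep clay plug tapering from 52 to 44 mm across; on top an upright round beech knob, 24 mm across, 24 mm tall. Origin: centre of the plug's bottom; flange underside 12 mm, knob foot 18 mm, knob top 42 mm above it; z up. About 0.09 kg.
- white_jar: Loose open round stoneware jar, glazed white, holds cinnamon sticks; 68 mm across, 86 mm tall, straight 5 mm wall, mouth 58 mm across. Origin: centre of its underside, z up. With its own lid seated, the lid's origin stands 74 mm above the jar's. About 0.50 kg.
- spoon: The beans' own short white porcelain spoon, lying loose on the counter: 79 mm long along its own y, at most 21 mm wide, 14 mm tall, rigid, about 0.02 kg. Origin: centre of its underside, z up. Lying on the beans in the brown jar its origin is about 82 mm above the jar's.
- tasting_glass: Bystander: clear stem glass, 77 mm across, 186 mm tall, standing to the right of the jars. Origin: centre of its foot, z up. Not to be disturbed.

How it is judged:
By the outcome, as a careful person would: the job done as asked, in the order asked, and still so for the second after the job is handed in, with the robot touching nothing.
It also fails if it takes over 128 s, if anything falls off the work surface, if the arm or the gripper's body presses on something with over 40 N, if the wrist force passes 120 N, or if a joint passes its speed limit or range.

## Working session

There is one attempt and no reset: what is moved stays moved. The work goes in short steps, Python scripts to look and compute and a tool call to move; the robot and the scene stay as the last step left them, time stands still between calls to the robot, and variables do not carry over. Pictures are saved under pics/ and viewed, at most 14 in all, crops included, and the job is handed in when it is done.

Besides the shell and the picture viewer there is one more tool, called after "Call:" as name([rows], argument=value, ...), one row to a line, values as JSON. play_rows: Moves the arm, as the interface text tells. Its arguments: {"type":"object","properties":{"motion":{"type":"array"},"fingers":{"type":"number"}},"required":["motion"]}

```bash
mkdir -p pics; cat > h.py <<'E'
import numpy as np, cv2
from rig import bot, imaging, finder
def snap(c,fn=None):
    d=imaging.capture(c)
    if fn: cv2.imwrite('pics/'+fn,d['frame'][:,:,::-1])
    return d
def proj(d,X):
    p=d['camera_matrix']@(d['R']@np.array(X,float)+d['t']); return p[:2]/p[2]
def onz(d,uv,z):
    r=d['R'].T@np.linalg.solve(d['camera_matrix'],[uv[0],uv[1],1.]); c=-d['R'].T@d['t']
    return c+r*(z-c[2])/r[2]
NAMES=['brown_lid','brown_jar','blue_lid','blue_jar','green_lid','green_jar','white_lid','white_jar','spoon','tasting_glass']
E
python3 - <<'E'
from h import *
s=bot.read_state();print({k:np.round(v,3).tolist() for k,v in s.items()})
for c in ['scene','top']:
    d=snap(c,c+'0.png');print(c,np.round(-d['R'].T@d['t'],3), np.round(d['R'][2],2))
    for n in NAMES:
        print(n,[(np.round(r['at'],3).tolist(),round(r['confidence'],2)) for r in finder.recognise(c,n)[:2]])
E
```

```text
{'time_s': 0.0, 'joint_positions': [-78.869, 30.277, 82.155, -0.001, 67.687, -10.228], 'qvel': [0.022, -0.029, 0.073, -0.062, -0.015, 0.035], 'tau': [-0.001, -44.005, -17.659, 0.063, 0.058, -0.0], 'position': [0.228, -0.581, 0.206], 'tcp_rot': [[0.931, 0.364, -0.0], [0.364, -0.931, 0.002], [0.0, -0.002, -1.0]], 'force': [0.441, -0.172, -0.036], 'moment': [-0.008, -0.006, 0.059], 'grasp_force': 0.0, 'opening': 1.003}
scene [-0.598 -0.667  0.885] [ 0.73  0.41 -0.54]
brown_lid [([0.459, -0.182, 0.016], 0.64), ([0.486, -0.041, 0.021], 0.53)]
brown_jar [([0.6, -0.296, 0.083], 0.93)]
blue_lid [([0.486, -0.044, 0.019], 0.58)]
blue_jar []
green_lid [([0.436, -0.348, 0.018], 0.55)]
green_jar [([0.627, -0.123, 0.065], 0.85)]
white_lid [([0.625, 0.055, 0.06], 0.75), ([0.488, 0.203, 0.018], 0.65)]
white_jar []
spoon []
tasting_glass [([0.536, -0.418, 0.154], 0.74)]
top [ 0.428 -0.054  1.243] [ 0.11  0.02 -0.99]
brown_lid [([0.467, -0.173, 0.015], 0.94), ([0.639, -0.282, 0.084], 0.41)]
brown_jar [([0.637, -0.282, 0.083], 0.7)]
blue_lid [([0.467, -0.171, 0.015], 0.74), ([0.494, -0.036, 0.018], 0.71)]
blue_jar [([0.568, 0.348, 0.076], 0.61)]
green_lid []
green_jar [([0.65, -0.115, 0.067], 0.94)]
white_lid [([0.492, 0.22, 0.015], 0.93)]
white_jar []
spoon [([0.424, 0.109, 0.006], 0.55)]
tasting_glass [([0.556, -0.416, 0.114], 0.84)]
```

View pics/top0.png

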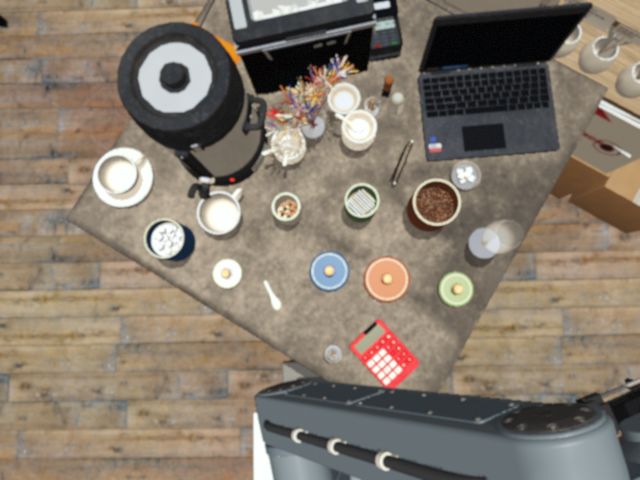

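View pics/scene0.png

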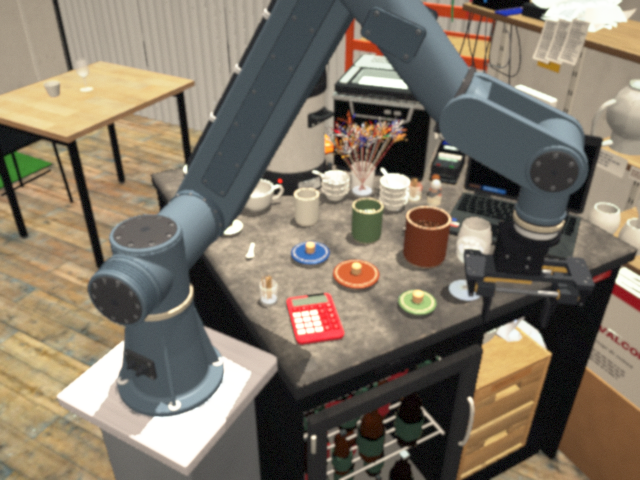

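The top view shows the jars at brown (435,205), green (361,202), white (287,208) and blue (168,239). The lids are at blue (329,271), brown (387,279), green (456,289) and white (228,273). The spoon is at (273,295) and the glass foot at (484,242). The scene view agrees with this, with the glass to the right of the brown jar under the gripper.

Careful with the scale: shifts go in shares of 0.75 m and turns go in shares of 60 degrees. That gives: -0.2 m / 0.75 = -0.2667, -0.16 m / 0.75 = -0.2133.

Call:
play_rows([
  [[0,0,-0.0533,0,0,0],[0,0,-0.1067,0,0,0],[0,0,-0.16,0,0,0],[0,0,-0.2133,0,0,0],[0,0,-0.2667,0,0,0]],
])

```text
time_s: 1.52
position: [0.2276, -0.5816, 0.409]
tcp_rot: [[0.931, 0.364, 0.0], [0.364, -0.931, -0.0], [0.0, 0.0, -1.0]]
force: [0.0, -1.0, -0.6]
opening: 0.997
grasp_force: 0.0
```

```bash
cat >> h.py <<'E'
from scipy.spatial.transform import Rotation as Ro
def plan(P,yaw):
    """P target TCP; yaw = world angle (deg) of tool y axis; prints shift, turn in tool axes"""
    s=bot.read_state();R=np.array(s['tcp_rot']);p=np.array(s['position'])
    a=np.radians(yaw);y=np.array([np.cos(a),np.sin(a),0]);z=np.array([0,0,-1.]);T=np.c_[np.cross(y,z),y,z]
    print('t',round(s['time_s'],2),'pos',np.round(p,4),'shift',np.round(R.T@(np.array(P)-p),4),'turn',np.round(Ro.from_matrix(R.T@T).as_rotvec(degrees=True),2),'j',np.round(s['joint_positions'],1))
E
python3 - <<'E'
from h import *
plan([0.45,0,0.42],20); plan([0.45,0.0,0.42],-30)
d=imaging.capture('wrist');R=np.array(bot.read_state()['tcp_rot']);p=bot.read_state()['position']
print('cam in tool',R.T@(-d['R'].T@d['t']-p), 'view dir tool',R.T@d['R'][2],'right',R.T@d['R'][0],d['camera_matrix'][0,0])
T=imaging.capture('top')
for n,uv,z in [('brL',(387,279),.042),('blL',(329,271),.042),('grL',(456,289),.042),('whL',(228,273),.042),('sp',(273,295),.01),('brJ',(435,205),.118),('grJ',(361,202),.096),('whJ',(287,208),.086),('blJ',(168,239),.106),('glass',(484,242),0)]: print(n,np.round(onz(T,uv,z),3))
E
```

```text
t 1.52 pos [ 0.2276 -0.5816  0.409 ] shift [ 0.419  -0.4606 -0.011 ] turn [  0.     0.   -88.64] j [-78.9  21.6  65.    0.   93.4 -10.2]
t 1.52 pos [ 0.2276 -0.5816  0.409 ] shift [ 0.419  -0.4606 -0.011 ] turn [  0.     0.   -38.64] j [-78.9  21.6  65.    0.   93.4 -10.2]
cam in tool [ 0.07918492 -0.00138873 -0.16882233] view dir tool [-0.28818783 -0.01766743  0.9574109 ] right [2.01440459e-04 9.99828640e-01 1.85108157e-02] 333.27063609364535
brL [ 0.468 -0.176  0.042]
blL [ 0.49  -0.036  0.042]
grL [ 0.44  -0.341  0.042]
whL [0.49  0.212 0.042]
sp [0.435 0.106 0.01 ]
brJ [ 0.633 -0.284  0.118]
grJ [ 0.648 -0.116  0.096]
whJ [0.64  0.061 0.086]
blJ [0.57  0.339 0.106]
glass [ 0.557 -0.427  0.   ]
```

Converted, -0.255 m / 0.75 = -0.34, -0.223 m / 0.75 = -0.2973.

Call:
play_rows([
  [[0.036,-0.0413,0,0,0,0],[0.0707,-0.084,0,0,0,0],[0.1067,-0.1267,0,0,0,0],[0.1427,-0.1693,0,0,0,0],[0.1773,-0.212,0,0,0,0],[0.2133,-0.2547,0,0,0,0],[0.2493,-0.2973,0,0,0,0],[0.2853,-0.34,0,0,0,0]],
])

```text
time_s: 2.28
position: [0.3339, -0.265, 0.4066]
tcp_rot: [[0.932, 0.364, 0.0], [0.364, -0.932, 0.0], [0.0, -0.0, -1.0]]
force: [1.4, -0.8, 0.4]
opening: 1.001
grasp_force: 0.0
```

Converted, -0.26 m / 0.75 = -0.3467, -0.227 m / 0.75 = -0.3027.

Call:
play_rows([
  [[0.0333,-0.0427,0,0,0,0],[0.0667,-0.0867,0,0,0,0],[0.1,-0.1293,0,0,0,0],[0.1333,-0.1733,0,0,0,0],[0.1667,-0.216,0,0,0,0],[0.2,-0.26,0,0,0,0],[0.2333,-0.3027,0,0,0,0],[0.272,-0.3467,0,0,0,0]],
])

```text
time_s: 2.95
position: [0.4279, 0.0493, 0.4069]
tcp_rot: [[0.931, 0.364, 0.0], [0.364, -0.931, -0.0], [0.0, 0.0, -1.0]]
force: [1.1, -0.2, 0.6]
opening: 0.999
grasp_force: 0.0
```

```bash
python3 - <<'E'
from h import *
plan([0.435,0.106,0.2],-65)
d=snap('wrist','w1.png')
for n,X in [('brL',(.468,-.176,.042)),('blL',(.49,-.036,.042)),('whL',(.49,.212,.042)),('sp',(.435,.106,.01)),('whJ',(.64,.061,.086)),('grJ',(.648,-.116,.096))]:print(n,proj(d,X))
for n in ['spoon','blue_lid','white_lid','brown_lid','white_jar','green_jar']: print(n,[(np.round(r['at'],3).tolist(),round(r['confidence'],2)) for r in finder.recognise('wrist',n)[:2]])
E
```

```text
t 2.95 pos [0.4279 0.0493 0.4069] shift [ 0.0273 -0.0503  0.2069] turn [ 0.02 -0.01 -3.64] j [-8.4  3.  89.9 -0.  87.1 60.3]
brL [451.56472005 213.0183598 ]
blL [380.61261564 169.47262352]
whL [232.6841883  109.34317607]
sp [287.4470923  167.29631829]
whJ [367.20934375  38.72078613]
grJ [490.89358486  84.49683152]
spoon [([0.424, 0.11, 0.004], 0.73)]
blue_lid [([0.494, -0.033, 0.021], 0.93)]
white_lid [([0.495, 0.22, 0.022], 0.56)]
brown_lid [([0.474, -0.173, 0.015], 0.95)]
white_jar []
green_jar [([0.657, -0.11, 0.066], 0.64)]
```

View pics/w1.png

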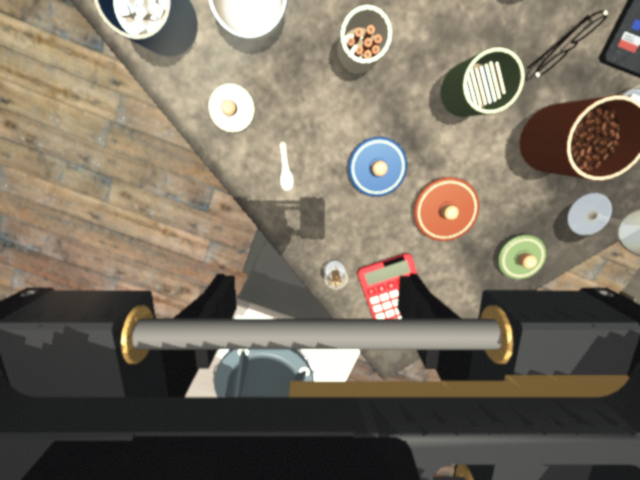

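The wrist view shows the spoon from (284,143) to (287,189), with the bowl at the lower end. The knobs are at blue (380,169), brown (451,213), white (229,107) and green (527,261), and the jar rims at white (366,36), green (497,78) and brown (610,137). These match my projections.

```bash
cat >> h.py <<'E'
from scipy.ndimage import map_coordinates
from scipy.optimize import differential_evolution
def ring(views,xy,z,R,span=.02,dz=.012,rim=.0025):
    """views: pictures with grey; fit x,y,z of a light rim circle of outer radius R seen in all views"""
    th=np.linspace(0,2*np.pi,90,endpoint=False)
    def val(d,x,r):
        P=np.stack([x[0]+r*np.cos(th),x[1]+r*np.sin(th),np.full(90,x[2])])
        q=d['camera_matrix']@(d['R']@P+d['t'][:,None]);q=q[:2]/q[2]
        ok=(q[0]>1)&(q[0]<638)&(q[1]>1)&(q[1]<478)
        return np.where(ok,map_coordinates(d['g'],q[::-1],order=1,mode='nearest'),np.nan)
    def cost(x):
        c=0
        for d in views:
            a=val(d,x,R-rim);b=val(d,x,R-rim-.006);e=val(d,x,R+.004)
            c-=np.nanmean(np.clip(a-b,-60,60)+np.clip(a-e,-60,60)*.7)
        return c/len(views)
    r=differential_evolution(cost,[(xy[0]-span,xy[0]+span),(xy[1]-span,xy[1]+span),(z-dz,z+dz)],seed=1,popsize=12,maxiter=60,tol=1e-4)
    return np.round(r.x,4),round(r.fun,1)
def grey(d):
    d['g']=cv2.GaussianBlur(d['frame'],(0,0),.7).astype(float).mean(2);return d
E
cat > m1.py <<'E'
from h import *
W=grey(imaging.capture('wrist'));T=grey(imaging.capture('top'))
for n,xy,z,R in [('brL',(.468,-.176),.018,.057),('blL',(.49,-.036),.018,.05),('grL',(.44,-.341),.018,.043),('whL',(.49,.212),.018,.036),('brJ',(.633,-.284),.118,.055),('grJ',(.648,-.116),.096,.041),('whJ',(.64,.061),.086,.034),('blJ',(.57,.339),.106,.048)]:
    for nm,v in [('WT',[W,T]),('W',[W]),('T',[T])]: print(n,nm,*ring(v,xy,z,R,dz=.012 if nm=='WT' else .0005),end=' | ')
    print()
ms={}
for c,d in [('wrist',W),('top',T)]:
    o=finder.outline_of(c,'spoon')
    if not o: print('no',c);continue
    v,u=np.nonzero(o[0]['pixels']);pts=np.c_[u,v].astype(np.float32)
    P=np.array([onz(d,p,.008)[:2] for p in pts])
    (cx,cy),(w,h),a=cv2.minAreaRect((P*1000).astype(np.float32))
    m=P.mean(0);ev,V=np.linalg.eigh(np.cov((P-m).T))
    print(c,len(u),o[0]['confidence'],'rect',cx,cy,w,h,a,'axis',np.degrees(np.arctan2(V[1,1],V[0,1])),'mean',m)
E
python3 m1.py
```

```text
brL WT [ 0.4773 -0.174   0.0299] -15.0 | brL W [ 0.4748 -0.1811  0.0175] -25.5 | brL T [ 0.464  -0.1689  0.0185] -9.9 | 
blL WT [ 0.4864 -0.0251  0.03  ] -17.4 | blL W [ 0.4861 -0.0274  0.0185] -21.5 | blL T [ 0.4893 -0.029   0.0175] -15.6 | 
grL WT [ 0.4585 -0.361   0.0179] -4.3 | grL W [ 0.4378 -0.3261  0.0185] -7.3 | grL T [ 0.459  -0.361   0.0185] -3.1 | 
whL WT [0.4919 0.2233 0.0091] -20.0 | whL W [0.4909 0.2213 0.0175] -38.8 | whL T [0.4985 0.232  0.0185] -7.4 | 
brJ WT [ 0.6405 -0.2871  0.1214] -101.2 | brJ W [ 0.6427 -0.2887  0.1185] -100.8 | brJ T [ 0.6412 -0.2879  0.1176] -101.6 | 
grJ WT [ 0.6549 -0.1175  0.0955] -83.5 | grJ W [ 0.6537 -0.1175  0.0965] -90.1 | grJ T [ 0.6553 -0.1175  0.0955] -77.4 | 
whJ WT [0.648  0.0655 0.0742] -95.2 | whJ W [0.6452 0.0643 0.0861] -97.7 | whJ T [0.6457 0.0644 0.0855] -91.8 | 
blJ WT [0.5728 0.3508 0.1097] -54.8 | blJ W [0.572  0.3529 0.1065] -63.1 | blJ T [0.574  0.3523 0.1055] -49.7 | 
wrist 329 0.89 rect 437.25738525390625 109.4696044921875 76.58232116699219 18.995784759521484 21.172271728515625 axis -153.11528025196742 mean [0.43097959 0.10897431]
no top
```

```bash
cat > m2.py <<'E'
from h import *
D={c:imaging.capture(c) for c in ('wrist','top')}
a=onz(D['wrist'],(284,143),.008);b=onz(D['wrist'],(287,189),.008);print('spoon ends',a,b,np.degrees(np.arctan2(*(a-b)[1::-1])))
def tri(uvs):
    A=[];B=[]
    for c,uv in uvs.items():
        d=D[c];r=d['R'].T@np.linalg.solve(d['camera_matrix'],[uv[0],uv[1],1.]);r/=np.linalg.norm(r);o=-d['R'].T@d['t']
        M=np.eye(3)-np.outer(r,r);A.append(M);B.append(M@o)
    x=np.linalg.lstsq(np.vstack(A),np.hstack(B),rcond=None)[0];return x
for n,X in [('brown',(.468,-.176,.042)),('blue',(.49,-.036,.042)),('green',(.44,-.341,.042)),('white',(.49,.212,.042))]:
    kn={};fl={}
    for c,d in D.items():
        u,v=proj(d,X);h=9 if c=='wrist' else 8
        hsv=cv2.cvtColor(d['frame'],cv2.COLOR_RGB2HSV).astype(int)
        H,S,V=[hsv[...,i] for i in range(3)]
        m=(H>11)&(H<26)&(S>60)&(V>150)
        if n=='brown': m&=(H>13)
        vv,uu=np.nonzero(m);k=np.hypot(uu-u,vv-v)<10
        if k.any(): kn[c]=(uu[k].mean(),vv[k].mean()); cnt=k.sum()
        else: cnt=0
        best=[o for o in finder.outline_of(c,n+'_lid') if o['pixels'][int(v)-12:int(v)+13,int(u)-12:int(u)+13].sum()>200]
        e=None
        if best:
            cs=max(cv2.findContours(best[0]['pixels'].astype(np.uint8),0,1)[0],key=cv2.contourArea)
            e=cv2.fitEllipse(cv2.convexHull(cs)) ;fl[c]=e[0]
            print(n,c,'flange@.018',np.round(onz(d,e[0],.018)[:2],4),'axes px',np.round(e[1],1),'conf',round(best[0]['confidence'],2),end=' ')
        if cnt: print('knob',cnt,np.round(onz(d,kn[c],.038)[:2],4),end=' ')
        print()
    if len(kn)==2: print('  tri knob',np.round(tri(kn),4))
    if len(fl)==2: print('  tri flange',np.round(tri(fl),4))
E
python3 m2.py
```

```text
spoon ends [0.47076328 0.12153876 0.008     ] [0.40018632 0.0909054  0.008     ] 23.46286442408095
brown wrist flange@.018 [ 0.4703 -0.1746] axes px [61.5 68.4] conf 0.79 knob 89 [ 0.4685 -0.1746] 
brown top flange@.018 [ 0.469  -0.1768] axes px [45.6 46.5] conf 0.97 knob 86 [ 0.4694 -0.1774] 
  tri knob [ 0.4688 -0.1779  0.0314]
  tri flange [ 0.4696 -0.1776  0.011 ]
blue wrist flange@.018 [ 0.4934 -0.0335] axes px [59.  62.7] conf 0.79 knob 77 [ 0.4901 -0.0318] 
blue top flange@.018 [ 0.5002 -0.0511] axes px [24.7 41. ] conf 0.79 knob 37 [ 0.4915 -0.0379] 
  tri knob [ 0.4912 -0.037   0.014 ]
  tri flange [ 0.4982 -0.0487 -0.0497]
green wrist flange@.018 [ 0.4413 -0.3431] axes px [42.3 49.1] conf 0.79 knob 77 [ 0.4417 -0.3407] 
green top flange@.018 [ 0.4408 -0.3452] axes px [34.2 35.2] conf 0.73 knob 79 [ 0.4414 -0.3451] 
  tri knob [ 0.4411 -0.347   0.0299]
  tri flange [ 0.4409 -0.3462  0.0138]
white wrist flange@.018 [0.4921 0.2217] axes px [44.3 48.4] conf 0.59 knob 62 [0.4891 0.2143]
```

Converted, 0.287 m / 0.75 = 0.3827, -0.0515 m / 0.75 = -0.0687, -2.6 degrees / 60 = -0.0433.

Call:
play_rows([
  [[0.0387,-0.024,0.04,0,0,-0.0433],[0.0387,-0.048,0.0867,0,0,-0.0433],[0.0387,-0.0687,0.1333,0,0,-0.0433],[0.0387,-0.0687,0.1867,0,0,-0.0433],[0.0387,-0.0687,0.24,0,0,-0.0433],[0.0387,-0.0687,0.2933,0,0,-0.0433],[0.0387,-0.0687,0.3467,0,0,-0.0433],[0.0387,-0.0687,0.3827,0,0,-0.0433]],
], fingers=0.05)

```text
time_s: 4.67
position: [0.4351, 0.1059, 0.1172]
tcp_rot: [[0.914, 0.407, -0.003], [0.407, -0.914, 0.0], [-0.003, -0.001, -1.0]]
force: [-0.1, -0.6, -0.3]
opening: 0.587
grasp_force: 0.0
```

```bash
cat > m3.py <<'E'
from h import *
plan([0.4365,0.108,0.02],-66)
d=snap('wrist','w2.png')
o=finder.outline_of('wrist','spoon')
if o:
    v,u=np.nonzero(o[0]['pixels']);print('bbox',u.min(),u.max(),v.min(),v.max(),o[0]['confidence'])
    for z in (.004,.008):
        P=np.array([onz(d,p,z)[:2] for p in np.c_[u,v]]);m=P.mean(0);ev,V=np.linalg.eigh(np.cov((P-m).T));a=V[:,1]*np.sign(V[0,1])
        s=(P-m)@a;w=(P-m)@V[:,0]
        print(z,'angle',np.degrees(np.arctan2(a[1],a[0])),'mid',m+a*(s.min()+s.max())/2+V[:,0]*(w.min()+w.max())/2,'len',np.ptp(s),'w',np.ptp(w))
E
python3 m3.py
```

```text
t 4.67 pos [0.4351 0.1059 0.1172] shift [ 0.0024 -0.0013  0.0972] turn [-0.08  0.17 -0.01] j [ -0.7  25.7 111.9  -0.   42.7  65.3]
bbox 303 325 180 268 0.76
0.004 angle 26.69234024172577 mid [0.43364218 0.1102512 ] len 0.08272210546984007 w 0.020596085590873836
0.008 angle 26.69234024172577 mid [0.43465926 0.11063917] len 0.08158722271751398 w 0.02031352336437156
```

View pics/w2.png

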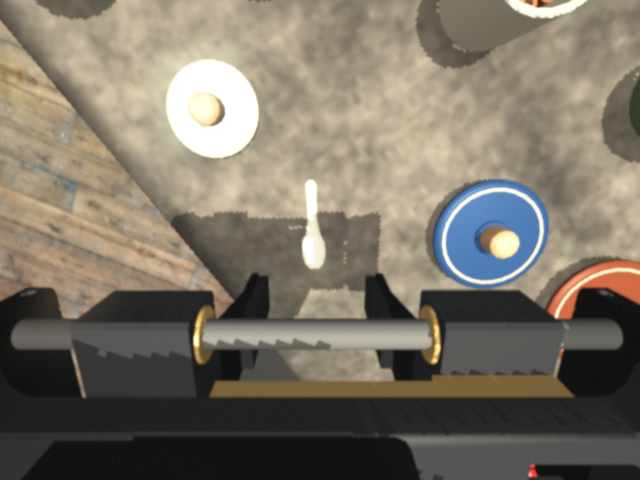

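The close view shows the spoon from (311,180) to (314,270), lined up between the fingers. I'll go down and grip it.

Converted, 0.097 m / 0.75 = 0.1293, 0.0015 m / 0.75 = 0.002, -1.5 degrees / 60 = -0.025.

Call:
play_rows([
  [[0.002,-0.0047,0.0467,0,0,-0.025],[0.002,-0.0047,0.0867,0,0,-0.025],[0.002,-0.0047,0.1133,0,0,-0.025],[0.002,-0.0047,0.1267,0,0,-0.025],[0.002,-0.0047,0.1293,0,0,-0.025],[0.002,-0.0047,0.1293,0,0,-0.025],[0.002,-0.0047,0.1293,0,0,-0.025]],
])

```text
time_s: 5.35
position: [0.4382, 0.1095, 0.0243]
tcp_rot: [[0.903, 0.43, 0.003], [0.43, -0.903, 0.0], [0.003, 0.001, -1.0]]
force: [-0.1, -0.1, -0.7]
opening: 0.571
grasp_force: 0.0
```

Call:
play_rows([
  [[0,0,0,0,0,0],[0,0,0,0,0,0],[0,0,0,0,0,0],[0,0,0,0,0,0],[0,0,0,0,0,0],[0,0,0,0,0,0],[0,0,0,0,0,0],[0,0,0,0,0,0]],
], fingers=0)

```text
time_s: 6.02
position: [0.4366, 0.1095, 0.0229]
tcp_rot: [[0.903, 0.43, -0.0], [0.43, -0.903, 0.0], [-0.0, -0.0, -1.0]]
force: [-0.6, -0.2, 0.5]
opening: 0.065
grasp_force: 0.0
```

Call:
play_rows([
  [[0,0,0,0,0,0],[0,0,0,0,0,0],[0,0,0,0,0,0]],
])

```text
time_s: 6.27
position: [0.4366, 0.1095, 0.0229]
tcp_rot: [[0.903, 0.43, -0.0], [0.43, -0.903, 0.0], [-0.0, -0.0, -1.0]]
force: [0.5, -0.2, -0.9]
opening: 0.003
grasp_force: 0.0
```

```bash
python3 - <<'E'
from h import *
s=bot.read_state();print(s['opening'],s['grasp_force'],s['position'])
d=imaging.capture('wrist');cv2.imwrite('pics/w3.png',cv2.resize(d['frame'][120:330,200:440,::-1],None,fx=2.5,fy=2.5))
E
```

```text
0.003489295594283703 0.0 [0.43658409 0.10946137 0.02289801]
```

View pics/w3.png

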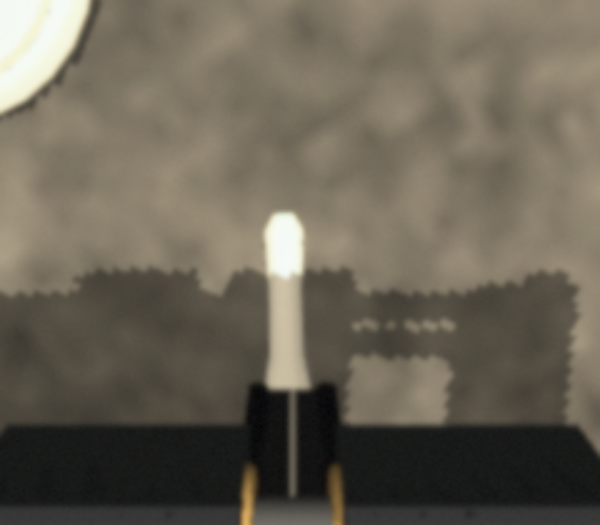

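The fingers closed just above the handle, with the tips 6 mm up. I'll reopen, go lower and close again.

Converted, 0.0045 m / 0.75 = 0.006, 0.002 m / 0.75 = 0.0027.

Call:
play_rows([
  [[0,0,0,0,0,0],[0,0,0,0,0,0],[0,0,0,0,0,0],[0,0,0,0,0,0],[0,0,0.0027,0,0,0],[0,0,0.006,0,0,0],[0,0,0.006,0,0,0],[0,0,0.006,0,0,0]],
], fingers=0.03)

```text
time_s: 6.98
position: [0.4364, 0.1095, 0.0182]
tcp_rot: [[0.903, 0.43, -0.001], [0.43, -0.903, 0.0], [-0.001, -0.0, -1.0]]
force: [0.1, 0.2, -0.1]
opening: 0.343
grasp_force: 0.0
```

Call:
play_rows([
  [[0,0,0,0,0,0],[0,0,0,0,0,0],[0,0,0,0,0,0],[0,0,0,0,0,0],[0,0,0,0,0,0],[0,0,0,0,0,0],[0,0,0,0,0,0],[0,0,0,0,0,0]],
], fingers=0)

```text
time_s: 7.65
position: [0.4366, 0.1095, 0.0185]
tcp_rot: [[0.903, 0.43, -0.0], [0.43, -0.903, 0.0], [-0.0, -0.0, -1.0]]
force: [0.3, -1.3, 0.2]
opening: 0.006
grasp_force: 0.0
```

```bash
python3 - <<'E'
from h import *
d=imaging.capture('wrist');cv2.imwrite('pics/w4.png',cv2.resize(d['frame'][120:330,200:440,::-1],None,fx=2.5,fy=2.5))
s=bot.read_state();print(s['opening'],s['grasp_force'],s['position'],s['force'])
for z in (.0,.005,.014):
  for uv in [(200+285/2.5,120+212/2.5),(200+285/2.5,120+385/2.5)]: print(z,onz(d,uv,z))
E
```

```text
0.007191407372154167 0.0 [0.43660024 0.10945636 0.01845649] [ 0.29480324 -0.24100611 -0.12943683]
0.0 [0.47110355 0.12839886 0.        ]
0.0 [4.30467522e-01 1.09149027e-01 2.77555756e-17]
0.005 [0.47203504 0.12879516 0.005     ]
0.005 [0.43243    0.11003373 0.005     ]
0.014 [0.47371171 0.12950851 0.014     ]
0.014 [0.43596246 0.11162619 0.014     ]
```

View pics/w4.png

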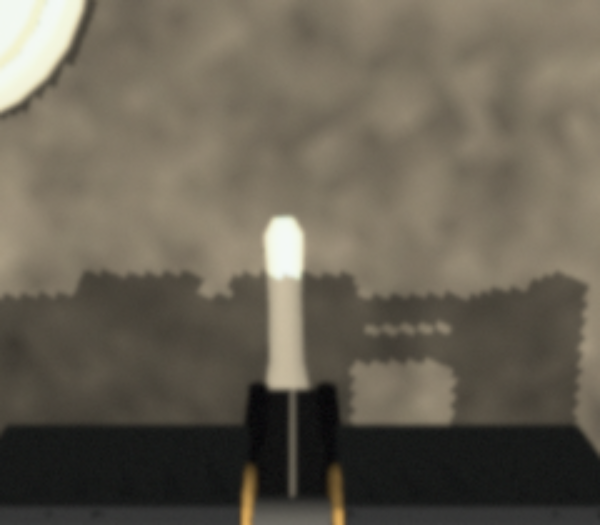

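Converted, 0.001 m / 0.75 = 0.0013.

Call:
play_rows([
  [[0,0,0,0,0,0],[0,0,0,0,0,0],[0,0,0,0,0,0],[0,0,0,0,0,0],[0,0,0,0,0,0],[0,0,0.0013,0,0,0],[0,0,0.0013,0,0,0]],
], fingers=0.03)

```text
time_s: 8.28
position: [0.4366, 0.1095, 0.0173]
tcp_rot: [[0.903, 0.43, -0.0], [0.43, -0.903, -0.0], [-0.0, -0.0, -1.0]]
force: [0.0, -0.9, 0.2]
opening: 0.334
grasp_force: 0.0
```

Converted, 0.001 m / 0.75 = 0.0013.

Call:
play_rows([
  [[0,0,0.0013,0,0,0],[0,0,0.0013,0,0,0],[0,0,0.0013,0,0,0]],
])

```text
time_s: 8.53
position: [0.4365, 0.1095, 0.0164]
tcp_rot: [[0.903, 0.43, -0.0], [0.43, -0.903, -0.0], [-0.0, -0.0, -1.0]]
force: [-0.0, -1.3, 0.2]
opening: 0.345
grasp_force: 0.0
```

```bash
python3 - <<'E'
from h import *
d=imaging.capture('wrist');cv2.imwrite('pics/w5.png',cv2.resize(d['frame'][150:330,200:440,::-1],None,fx=3,fy=3))
s=bot.read_state();print(s['opening'],s['grasp_force'],s['position'],s['force'])
E
```

```text
0.34490813535263504 0.0 [0.43657356 0.10945494 0.01640386] [0.47564432 1.49303612 0.81244496]
```

View pics/w5.png

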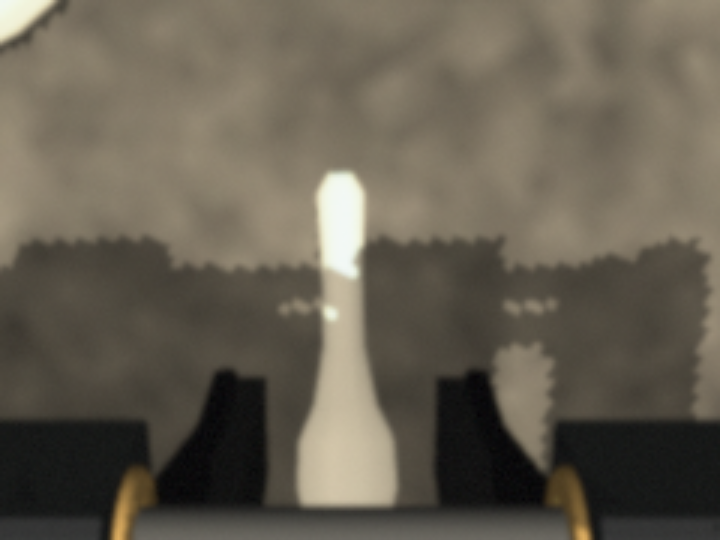

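Converted, 0.002 m / 0.75 = 0.0027, 0.001 m / 0.75 = 0.0013.

Call:
play_rows([
  [[0,0,0.0013,0,0,0],[0,0,0.0027,0,0,0],[0,0,0.0027,0,0,0]],
])

```text
time_s: 8.83
position: [0.4366, 0.1095, 0.0143]
tcp_rot: [[0.903, 0.43, -0.0], [0.43, -0.903, 0.0], [-0.0, -0.0, -1.0]]
force: [1.2, -0.2, -0.1]
opening: 0.342
grasp_force: 0.0
```

Converted, 0.0015 m / 0.75 = 0.002, 0.001 m / 0.75 = 0.0013.

Call:
play_rows([
  [[0,0,0.0013,0,0,0],[0,0,0.002,0,0,0],[0,0,0.002,0,0,0]],
])

```text
time_s: 9.08
position: [0.4365, 0.1095, 0.0128]
tcp_rot: [[0.903, 0.43, -0.0], [0.43, -0.903, 0.0], [-0.0, -0.0, -1.0]]
force: [-0.0, 0.5, -0.1]
opening: 0.343
grasp_force: 0.0
```

Call:
play_rows([
  [[0,0,0,0,0,0],[0,0,0,0,0,0],[0,0,0,0,0,0],[0,0,0,0,0,0],[0,0,0,0,0,0],[0,0,0,0,0,0],[0,0,0,0,0,0]],
], fingers=0)

```text
time_s: 9.67
position: [0.4366, 0.1095, 0.013]
tcp_rot: [[0.903, 0.43, -0.0], [0.43, -0.903, 0.0], [-0.0, -0.0, -1.0]]
force: [-0.6, 0.3, -0.3]
opening: 0.016
grasp_force: 0.0
```

Converted, 0.002 m / 0.75 = 0.0027, 0.001 m / 0.75 = 0.0013.

Call:
play_rows([
  [[0,0,0,0,0,0],[0,0,0,0,0,0],[0,0,0,0,0,0],[0,0,0,0,0,0],[0,0,0,0,0,0],[0,0,0.0013,0,0,0],[0,0,0.0027,0,0,0],[0,0,0.0027,0,0,0]],
], fingers=0.03)

```text
time_s: 10.33
position: [0.4365, 0.1095, 0.0108]
tcp_rot: [[0.903, 0.43, -0.0], [0.43, -0.903, 0.0], [-0.0, -0.0, -1.0]]
force: [-0.4, -0.2, -0.2]
opening: 0.34
grasp_force: 0.0
```

Converted, 0.002 m / 0.75 = 0.0027, 0.001 m / 0.75 = 0.0013.

Call:
play_rows([
  [[0,0,0.0013,0,0,0],[0,0,0.0027,0,0,0],[0,0,0.0027,0,0,0]],
])

```text
time_s: 10.58
position: [0.4365, 0.1095, 0.0087]
tcp_rot: [[0.903, 0.43, -0.0], [0.43, -0.903, 0.0], [-0.0, -0.0, -1.0]]
force: [0.3, 0.7, -0.1]
opening: 0.341
grasp_force: 0.0
```

```bash
python3 - <<'E'
from h import *
s=bot.read_state();print(s['opening'],s['grasp_force'],s['position'],s['force'])
d=imaging.capture('wrist');cv2.imwrite('pics/w6.png',cv2.resize(d['frame'][150:330,200:440,::-1],None,fx=3,fy=3))
# FK-free check: project expected fingertip points
R=np.array(s['tcp_rot']);p=np.array(s['position'])
for q in [(.0095,.013,.017),(0,.013,.017),(.0095,.013,0),(0,0,0)]: print(q,proj(d,p+R@np.array(q)))
E
```

```text
0.340557917019688 0.0 [0.43651265 0.10945705 0.00874964] [ 0.25024448  0.71648197 -0.10192425]
(0.0095, 0.013, 0.017) [338.62421046 252.37136216]
(0, 0.013, 0.017) [338.32947426 266.57887612]
(0.0095, 0.013, 0) [340.47840659 262.32454813]
(0, 0, 0) [317.78841365 277.56867652]
```

View pics/w6.png

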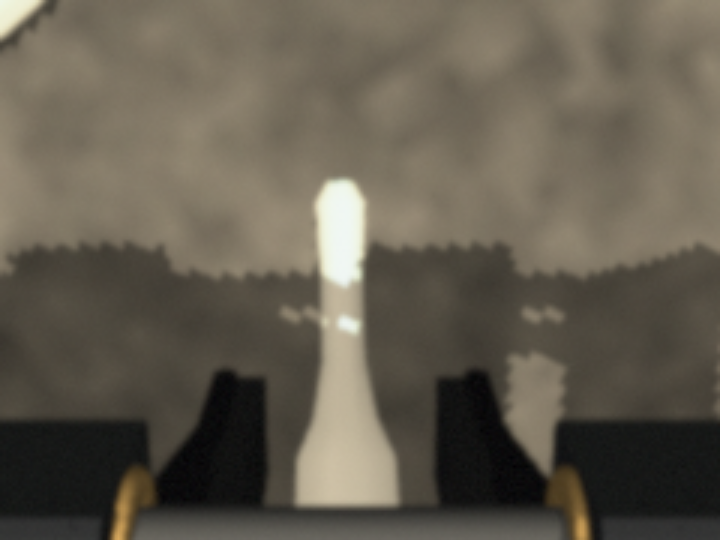

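Converted, 0.002 m / 0.75 = 0.0027, 0.001 m / 0.75 = 0.0013.

Call:
play_rows([
  [[0,0,0.0013,0,0,0],[0,0,0.0027,0,0,0],[0,0,0.0027,0,0,0]],
])

```text
time_s: 10.88
position: [0.4365, 0.1095, 0.0068]
tcp_rot: [[0.903, 0.43, -0.0], [0.43, -0.903, 0.0], [-0.0, -0.0, -1.0]]
force: [0.3, 1.0, 0.6]
opening: 0.35
grasp_force: 0.0
```

Converted, 0.002 m / 0.75 = 0.0027, 0.001 m / 0.75 = 0.0013.

Call:
play_rows([
  [[0,0,0.0013,0,0,0],[0,0,0.0027,0,0,0],[0,0,0.0027,0,0,0]],
])

```text
time_s: 11.13
position: [0.4365, 0.1095, 0.0048]
tcp_rot: [[0.903, 0.43, -0.0], [0.43, -0.903, 0.0], [-0.0, -0.0, -1.0]]
force: [-1.0, -0.1, -0.8]
opening: 0.344
grasp_force: 0.0
```

Converted, 0.002 m / 0.75 = 0.0027, 0.001 m / 0.75 = 0.0013.

Call:
play_rows([
  [[0,0,0.0013,0,0,0],[0,0,0.0027,0,0,0],[0,0,0.0027,0,0,0]],
])

```text
time_s: 11.38
position: [0.4365, 0.1095, 0.0028]
tcp_rot: [[0.903, 0.43, -0.0], [0.43, -0.903, 0.0], [-0.0, -0.0, -1.0]]
force: [-0.3, -0.1, 0.1]
opening: 0.341
grasp_force: 0.0
```

Call:
play_rows([
  [[0,0,0,0,0,0],[0,0,0,0,0,0],[0,0,0,0,0,0],[0,0,0,0,0,0],[0,0,0,0,0,0]],
], fingers=0)

```text
time_s: 11.8
position: [0.4366, 0.1095, 0.003]
tcp_rot: [[0.903, 0.43, 0.0], [0.43, -0.903, 0.0], [0.0, 0.0, -1.0]]
force: [0.3, 0.0, 0.2]
opening: 0.057
grasp_force: 0.0
```

Converted, 0.002 m / 0.75 = 0.0027, 0.001 m / 0.75 = 0.0013.

Call:
play_rows([
  [[0,0,0,0,0,0],[0,0,0,0,0,0],[0,0,0,0,0,0],[0,0,0,0,0,0],[0,0,0.0013,0,0,0],[0,0,0.0027,0,0,0],[0,0,0.0027,0,0,0]],
], fingers=0.03)

```text
time_s: 12.38
position: [0.4365, 0.1095, 0.0008]
tcp_rot: [[0.903, 0.43, -0.0], [0.43, -0.903, 0.0], [-0.0, -0.0, -1.0]]
force: [0.3, -0.2, 0.2]
opening: 0.337
grasp_force: 0.0
```

Converted, 0.002 m / 0.75 = 0.0027, 0.001 m / 0.75 = 0.0013.

Call:
play_rows([
  [[0,0,0.0013,0,0,0],[0,0,0.0027,0,0,0],[0,0,0.0027,0,0,0]],
])

```text
time_s: 12.63
position: [0.4365, 0.1095, -0.0012]
tcp_rot: [[0.903, 0.43, -0.0], [0.43, -0.903, 0.0], [-0.0, -0.0, -1.0]]
force: [0.4, 0.7, -0.1]
opening: 0.343
grasp_force: 0.0
```

Call:
play_rows([
  [[0,0,0.0013,0,0,0],[0,0,0.0027,0,0,0],[0,0,0.0027,0,0,0]],
])

```text
time_s: 12.88
position: [0.4365, 0.1095, -0.0032]
tcp_rot: [[0.903, 0.43, -0.0], [0.43, -0.903, 0.0], [-0.0, -0.0, -1.0]]
force: [0.1, 0.4, -0.3]
opening: 0.344
grasp_force: 0.0
```

Converted, 0.002 m / 0.75 = 0.0027, 0.001 m / 0.75 = 0.0013.

Call:
play_rows([
  [[0,0,0.0013,0,0,0],[0,0,0.0027,0,0,0],[0,0,0.0027,0,0,0]],
])

```text
time_s: 13.13
position: [0.4366, 0.1095, -0.0052]
tcp_rot: [[0.903, 0.43, -0.0], [0.43, -0.903, 0.0], [-0.0, -0.0, -1.0]]
force: [-1.2, -0.2, -0.1]
opening: 0.344
grasp_force: 0.0
```

```bash
python3 - <<'E'
from h import *
s=bot.read_state();p=np.array(s['position'])
d=imaging.capture('scene');u,v=proj(d,[.4365,.1095,0]).astype(int);print(u,v,proj(d,p))
cv2.imwrite('pics/s2.png',cv2.resize(d['frame'][v-60:v+40,u-70:u+70,::-1],None,fx=5,fy=5))
w=imaging.capture('wrist')
for n in ['white_lid','spoon','blue_lid']:
  for r in finder.outline_of('wrist',n)[:1]:
    vv,uu=np.nonzero(r['pixels']);print(n,r['confidence'],uu.min(),uu.max(),vv.min(),vv.max(),uu.mean(),vv.mean(),onz(w,(uu.mean(),vv.mean()),.018))
print(proj(w,[.4915,.219,.018]),proj(w,[.4925,-.0345,.018]))
E
```

```text
251 252 [251.38970309 253.83386989]
white_lid 0.81 56 224 0 175 139.63632077493463 86.28031374566028 [0.49325596 0.2212753  0.018     ]
spoon 0.88 298 332 216 356 313.9296551724138 278.6 [0.44443222 0.11546323 0.018     ]
blue_lid 0.61 511 639 223 386 576.5403089412561 283.3401736385162 [ 0.49958119 -0.00625872  0.018     ]
[143.56842955  92.75347288] [611.30880863 315.70661984]
```

View pics/s2.png

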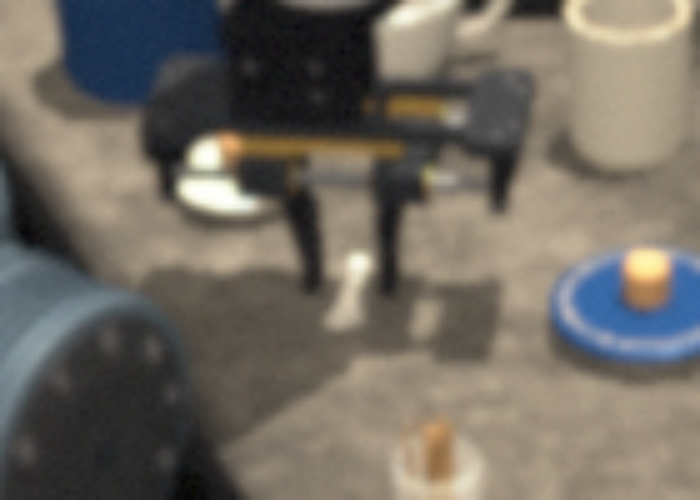

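The scene view shows the fingertips at about (312,290) and (388,292) in the crop, still above the counter. The tips therefore sit roughly 27 mm further back than the text says. I'll go down in guarded steps to find contact.

Converted, 0.002 m / 0.75 = 0.0027, 0.001 m / 0.75 = 0.0013.

Call:
play_rows([
  [[0,0,0.0013,0,0,0],[0,0,0.0027,0,0,0],[0,0,0.0027,0,0,0]],
])

```text
time_s: 13.63
position: [0.4365, 0.1095, -0.0072]
tcp_rot: [[0.903, 0.43, -0.0], [0.43, -0.903, 0.0], [-0.0, -0.0, -1.0]]
force: [0.4, 0.2, 1.5]
opening: 0.349
grasp_force: 0.0
```

Converted, 0.0015 m / 0.75 = 0.002, 0.001 m / 0.75 = 0.0013.

Call:
play_rows([
  [[0,0,0.0013,0,0,0],[0,0,0.002,0,0,0],[0,0,0.002,0,0,0]],
])

```text
time_s: 13.88
position: [0.4366, 0.1095, -0.0087]
tcp_rot: [[0.903, 0.43, -0.0], [0.43, -0.903, 0.0], [-0.0, -0.0, -1.0]]
force: [0.6, 0.7, 0.2]
opening: 0.342
grasp_force: 0.0
```

Call:
play_rows([
  [[0,0,0,0,0,0],[0,0,0,0,0,0],[0,0,0,0,0,0],[0,0,0,0,0,0],[0,0,0,0,0,0],[0,0,0,0,0,0]],
], fingers=0)

```text
time_s: 14.38
position: [0.437, 0.11, -0.0066]
tcp_rot: [[0.903, 0.429, 0.002], [0.429, -0.903, 0.001], [0.002, 0.0, -1.0]]
force: [-2.7, 5.4, 27.4]
opening: 0.026
grasp_force: 16.9
```

Converted, 0.0015 m / 0.75 = 0.002, 0.001 m / 0.75 = 0.0013.

Call:
play_rows([
  [[0,0,0,0,0,0],[0,0,0,0,0,0],[0,0,0,0,0,0],[0,0,0,0,0,0],[0,0,0.0013,0,0,0],[0,0,0.002,0,0,0],[0,0,0.002,0,0,0]],
], fingers=0.03)

```text
time_s: 14.97
position: [0.4364, 0.1094, -0.0105]
tcp_rot: [[0.903, 0.43, -0.001], [0.43, -0.903, -0.0], [-0.001, -0.0, -1.0]]
force: [-0.1, 0.7, -0.0]
opening: 0.336
grasp_force: 0.0
```

Converted, 0.001 m / 0.75 = 0.0013, 0.0005 m / 0.75 = 0.0007.

Call:
play_rows([
  [[0,0,0.0007,0,0,0],[0,0,0.0013,0,0,0],[0,0,0.0013,0,0,0]],
])

```text
time_s: 15.22
position: [0.4365, 0.1094, -0.0113]
tcp_rot: [[0.903, 0.43, -0.0], [0.43, -0.903, -0.0], [-0.0, -0.0, -1.0]]
force: [-0.2, -0.1, -0.6]
opening: 0.344
grasp_force: 0.0
```

```bash
python3 - <<'E'
from h import *
s=bot.read_state();print(s['opening'],s['grasp_force'],s['position'],s['force'])
d=imaging.capture('wrist');cv2.imwrite('pics/w7.png',cv2.resize(d['frame'][150:330,200:440,::-1],None,fx=3,fy=3))
E
```

```text
0.3437487694194155 0.0 [ 0.43650221  0.10943544 -0.01125288] [-0.19853759 -0.1151227  -0.59529892]
```

View pics/w7.png

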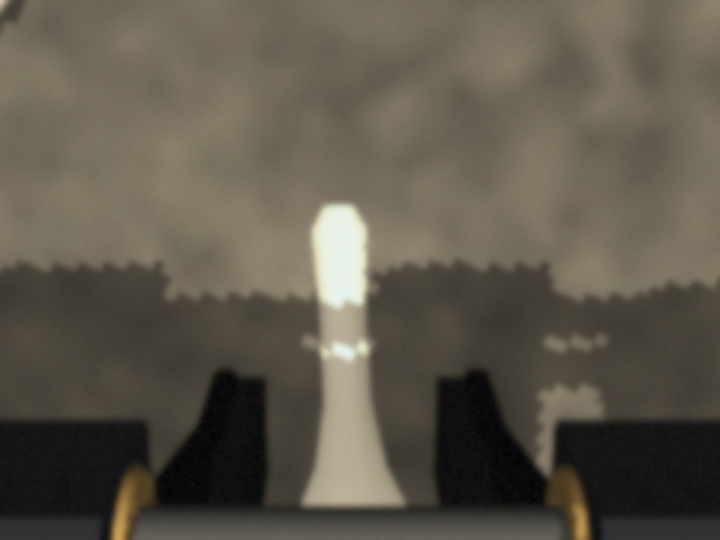

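The spoon is still centred between the fingers, running from (338,205) down to the bowl in the crop. I'll keep probing downward.

Converted, 0.0015 m / 0.75 = 0.002, 0.0005 m / 0.75 = 0.0007.

Call:
play_rows([
  [[0,0,0.0007,0,0,0],[0,0,0.002,0,0,0],[0,0,0.002,0,0,0]],
])

```text
time_s: 15.52
position: [0.4366, 0.1095, -0.0127]
tcp_rot: [[0.903, 0.43, -0.0], [0.43, -0.903, 0.0], [-0.0, -0.0, -1.0]]
force: [-0.2, 0.5, 0.2]
opening: 0.343
grasp_force: 0.0
```

Call:
play_rows([
  [[0,0,0.0007,0,0,0],[0,0,0.0013,0,0,0],[0,0,0.0013,0,0,0]],
])

```text
time_s: 15.77
position: [0.4366, 0.1095, -0.0136]
tcp_rot: [[0.903, 0.43, -0.0], [0.43, -0.903, -0.0], [-0.0, -0.0, -1.0]]
force: [0.4, -0.6, -0.2]
opening: 0.344
grasp_force: 0.0
```

Call:
play_rows([
  [[0,0,0,0,0,0],[0,0,0,0,0,0],[0,0,0,0,0,0],[0,0,0,0,0,0],[0,0,0,0,0,0],[0,0,0,0,0,0]],
], fingers=0)

```text
time_s: 16.27
position: [0.4366, 0.1095, -0.0135]
tcp_rot: [[0.903, 0.43, -0.0], [0.43, -0.903, 0.0], [-0.0, -0.0, -1.0]]
force: [0.4, 0.4, 0.5]
opening: 0.181
grasp_force: 29.7
```

Gripped: the opening is about 16 mm with 30 N. Lifting.

Converted, -0.185 m / 0.75 = -0.2467, -0.175 m / 0.75 = -0.2333.

Call:
play_rows([
  [[0,0,-0.008,0,0,0],[0,0,-0.04,0,0,0],[0,0,-0.0867,0,0,0],[0,0,-0.1333,0,0,0],[0,0,-0.1867,0,0,0],[0,0,-0.2333,0,0,0],[0,0,-0.2467,0,0,0],[0,0,-0.2467,0,0,0]],
])

```text
time_s: 16.93
position: [0.4388, 0.1096, 0.175]
tcp_rot: [[0.903, 0.43, 0.009], [0.43, -0.903, -0.0], [0.008, 0.004, -1.0]]
force: [-0.3, -0.7, -0.2]
opening: 0.174
grasp_force: 29.7
```

```bash
cat > m4.py <<'E'
from h import *
s=bot.read_state();R=np.array(s['tcp_rot']);p=np.array(s['position']);print(s['opening'],s['grasp_force'])
plan([.6415,-.288,.17],-28)
d=snap('wrist','w8.png');o=finder.outline_of('wrist','spoon')
for r in o[:1]:
    v,u=np.nonzero(r['pixels']);print('bbox',u.min(),u.max(),v.min(),v.max(),r['confidence'])
    k=v==v.min()
    for h in (.015,.025,.03): print(h,'tip in tool',R.T@(onz(d,(u[k].mean(),v.min()),p[2]+h)-p))
E
python3 m4.py
```

```text
0.17392927025072225 29.707410025165473
t 16.93 pos [0.4388 0.1096 0.175 ] shift [0.0119 0.446  0.0068] turn [  0.35  -0.36 -36.53] j [ -0.2  19.7 108.5  -0.   51.4  64.3]
bbox 302 334 219 366 0.77
0.015 tip in tool [ 0.03868415 -0.00201718 -0.01470833]
0.025 tip in tool [ 0.04114772 -0.00193083 -0.02468928]
0.03 tip in tool [ 0.04237951 -0.00188765 -0.02967976]
```

View pics/w8.png

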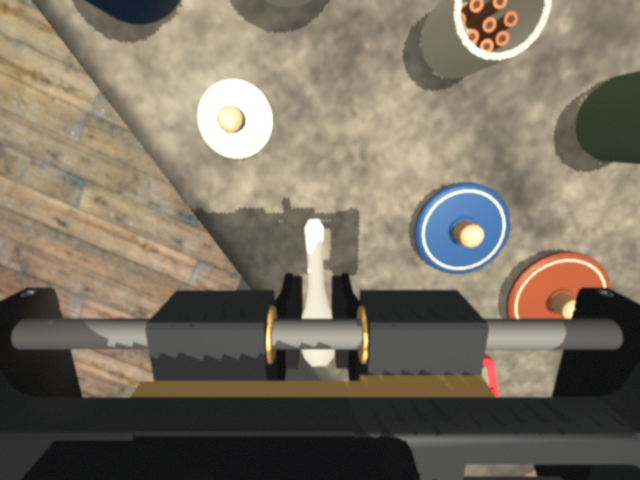

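The wrist view shows the spoon held level, with the handle tip at (314,219). That puts it about 41 mm ahead of the tool axis, so it is gripped near its centre. Carrying it to the brown jar.

Converted, 0.29 m / 0.75 = 0.3867, 0.008 m / 0.75 = 0.0107, -36.5 degrees / 60 = -0.6083.

Call:
play_rows([
  [[0.0013,0.0267,0,0,0,-0.05],[0.0027,0.0733,0,0,0,-0.1333],[0.004,0.124,0,0,0,-0.225],[0.0053,0.176,0,0,0,-0.3167],[0.0067,0.228,0,0,0,-0.4083],[0.008,0.28,0,0,0,-0.5],[0.0093,0.3333,0,0,0,-0.5833],[0.0107,0.3867,0,0,0,-0.6083]],
])

```text
time_s: 17.7
position: [0.5673, -0.1501, 0.1685]
tcp_rot: [[0.467, 0.884, -0.005], [0.884, -0.467, 0.003], [-0.0, -0.006, -1.0]]
force: [1.1, 0.0, 0.2]
opening: 0.179
grasp_force: 29.7
```

```bash
python3 -c "
from h import *
plan([.6415,-.288,.17],-28)"
```

```text
t 17.7 pos [ 0.5673 -0.1501  0.1685] shift [-0.0872  0.13   -0.0022] turn [-0.34  0.01  0.13] j [-25.7  30.1  89.7   0.   60.6   2.1]
```

Converted, 0.13 m / 0.75 = 0.1733, -0.087 m / 0.75 = -0.116.

Call:
play_rows([
  [[-0.0267,0.04,0,0,0,0],[-0.056,0.0827,0,0,0,0],[-0.0827,0.124,0,0,0,0],[-0.1067,0.16,0,0,0,0],[-0.116,0.1733,0,0,0,0],[-0.116,0.1733,0,0,0,0],[-0.116,0.1733,0,0,0,0]],
])

```text
time_s: 18.28
position: [0.6406, -0.2863, 0.1681]
tcp_rot: [[0.471, 0.882, -0.005], [0.882, -0.471, 0.004], [0.001, -0.006, -1.0]]
force: [0.8, 0.6, -0.3]
opening: 0.176
grasp_force: 29.7
```

```bash
python3 - <<'E'
from h import *
plan([.6415,-.288,.072],-28)
d=grey(snap('wrist','w9.png'));T=grey(imaging.capture('top'))
print(ring([d],(.6415,-.288),.118,.055,dz=.0005),ring([d,T],(.6415,-.288),.118,.055),proj(d,[.6415,-.288,.118]))
E
```

```text
t 18.28 pos [ 0.6406 -0.2863  0.1681] shift [-0.0012  0.0022  0.0961] turn [-0.35 -0.05 -0.11] j [-33.2  38.7  71.8   0.   69.9  -5.1]
(array([ 0.6404, -0.2867,  0.1175]), np.float64(-71.6)) (array([ 0.6406, -0.2875,  0.1172]), np.float64(-44.7)) [320.8532851  251.88559409]
```

View pics/w9.png

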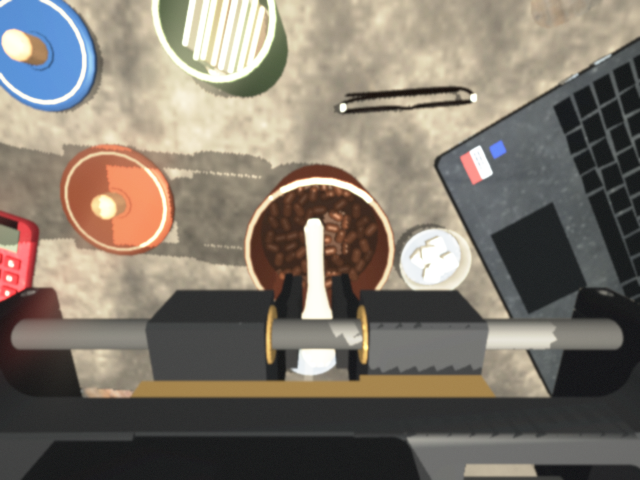

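Jar, spoon and tool axis are aligned over the beans, with the rim centred at about (320,250). Lowering.

Converted, 0.096 m / 0.75 = 0.128, 0.095 m / 0.75 = 0.1267.

Call:
play_rows([
  [[0,0,0.0267,0,0,0],[0,0,0.0533,0,0,0],[0,0,0.08,0,0,0],[0,0,0.1067,0,0,0],[0,0,0.12,0,0,0],[0,0,0.1267,0,0,0],[0,0,0.128,0,0,0],[0,0,0.128,0,0,0]],
])

```text
time_s: 19.05
position: [0.6426, -0.2865, 0.076]
tcp_rot: [[0.47, 0.883, 0.001], [0.883, -0.47, -0.0], [-0.0, 0.001, -1.0]]
force: [0.3, -0.3, -0.3]
opening: 0.178
grasp_force: 29.7
```

Converted, 0.0015 m / 0.75 = 0.002, 0.001 m / 0.75 = 0.0013.

Call:
play_rows([
  [[0,0,0.0013,0,0,0],[0,0,0.002,0,0,0],[0,0,0.002,0,0,0]],
])

```text
time_s: 19.3
position: [0.6429, -0.2872, 0.075]
tcp_rot: [[0.47, 0.883, 0.002], [0.883, -0.47, -0.001], [-0.0, 0.002, -1.0]]
force: [0.2, -0.0, -0.2]
opening: 0.18
grasp_force: 29.7
```

Converted, 0.004 m / 0.75 = 0.0053, 0.002 m / 0.75 = 0.0027.

Call:
play_rows([
  [[0,0,0.0027,0,0,0],[0,0,0.0053,0,0,0],[0,0,0.0053,0,0,0],[0,0,0.0053,0,0,0]],
])

```text
time_s: 19.63
position: [0.6421, -0.2868, 0.0697]
tcp_rot: [[0.47, 0.883, -0.0], [0.883, -0.47, 0.0], [0.0, -0.001, -1.0]]
force: [-0.6, -0.0, -0.9]
opening: 0.178
grasp_force: 29.7
```

Converted, 0.0015 m / 0.75 = 0.002, 0.001 m / 0.75 = 0.0013.

Call:
play_rows([
  [[0,0,0.0013,0,0,0],[0,0,0.002,0,0,0],[0,0,0.002,0,0,0],[0,0,0.002,0,0,0]],
])

```text
time_s: 19.97
position: [0.6424, -0.2869, 0.0685]
tcp_rot: [[0.47, 0.883, 0.0], [0.883, -0.47, -0.0], [-0.0, 0.0, -1.0]]
force: [-0.2, 0.2, 0.3]
opening: 0.178
grasp_force: 29.7
```

Call:
play_rows([
  [[0,0,0.0013,0,0,0],[0,0,0.0013,0,0,0],[0,0,0.0013,0,0,0]],
])

```text
time_s: 20.22
position: [0.6424, -0.2869, 0.0684]
tcp_rot: [[0.47, 0.883, 0.0], [0.883, -0.47, -0.0], [-0.0, 0.0, -1.0]]
force: [-1.6, 1.7, 5.7]
opening: 0.179
grasp_force: 29.7
```

Converted, -0.1 m / 0.75 = -0.1333, -0.06 m / 0.75 = -0.08.

Call:
play_rows([
  [[0,0,0,0,0,0],[0,0,0,0,0,0],[0,0,0,0,0,0],[0,0,0,0,0,0],[0,0,0,0,0,0],[0,0,-0.0267,0,0,0],[0,0,-0.08,0,0,0],[0,0,-0.1333,0,0,0]],
], fingers=0.036)

```text
time_s: 20.88
position: [0.6409, -0.286, 0.1659]
tcp_rot: [[0.47, 0.883, -0.005], [0.883, -0.47, 0.003], [0.001, -0.006, -1.0]]
force: [1.3, -1.2, 0.6]
opening: 0.413
grasp_force: 0.0
```

Converted, -0.06 m / 0.75 = -0.08, -0.035 m / 0.75 = -0.0467.

Call:
play_rows([
  [[0,0,-0.0467,0,0,0],[0,0,-0.08,0,0,0],[0,0,-0.08,0,0,0],[0,0,-0.08,0,0,0]],
], fingers=0.06)

```text
time_s: 21.22
position: [0.6433, -0.2875, 0.2297]
tcp_rot: [[0.47, 0.883, 0.004], [0.883, -0.47, -0.003], [-0.0, 0.005, -1.0]]
force: [0.1, 0.3, -0.8]
opening: 0.627
grasp_force: 0.0
```

```bash
python3 - <<'E'
from h import *
d=snap('wrist','w10.png')
for n,z in [('spoon',.089)]:
  for r in finder.outline_of('wrist',n)[:2]:
    v,u=np.nonzero(r['pixels']);P=np.array([onz(d,q,z)[:2] for q in np.c_[u,v]]);m=P.mean(0)
    ev,V=np.linalg.eigh(np.cov((P-m).T));s=(P-m)@V[:,1];print(n,r['confidence'],m+V[:,1]*(s.min()+s.max())/2,np.ptp(s),np.degrees(np.arctan2(V[1,1],V[0,1])),'px',u.min(),u.max(),v.min(),v.max())
print([(r['at'],r['confidence']) for r in finder.recognise('wrist','spoon')])
plan([.469,-.176,.12],-28);plan([.469,-.176,.12],0)
print(proj(d,[.469,-.176,.038]))
E
```

```text
spoon 0.67 [ 0.64095314 -0.28609128] 0.08030078797588511 64.30552032691546 px 306 325 179 258
[([0.6387, -0.2945, 0.0874], 0.79)]
t 21.37 pos [ 0.6412 -0.2861  0.2252] shift [ 0.0162 -0.2033  0.106 ] turn [-0.24 -0.02 -0.04] j [-33.1  35.6  68.5   0.   76.2  -5.1]
t 21.37 pos [ 0.6412 -0.2861  0.2252] shift [ 0.0162 -0.2033  0.106 ] turn [ -0.23  -0.08 -28.04] j [-33.1  35.6  68.5   0.   76.2  -5.1]
[132.06942528 194.72252911]
```

The spoon lies centred on the beans, measured at (0.641, -0.286) with length 80 mm. Next is the brown lid.

Converted, -0.2035 m / 0.75 = -0.2713, 0.06 m / 0.75 = 0.08.

Call:
play_rows([
  [[0.0027,-0.04,0,0,0,0],[0.0067,-0.0867,0.0067,0,0,0],[0.0107,-0.1333,0.0267,0,0,0],[0.0147,-0.18,0.0533,0,0,0],[0.0187,-0.2267,0.08,0,0,0],[0.0213,-0.26,0.1133,0,0,0],[0.0213,-0.2713,0.1333,0,0,0],[0.0213,-0.2713,0.1333,0,0,0]],
])

```text
time_s: 22.03
position: [0.4641, -0.1729, 0.1233]
tcp_rot: [[0.47, 0.883, -0.012], [0.883, -0.47, 0.008], [0.001, -0.014, -1.0]]
force: [-0.2, 0.0, 0.3]
opening: 0.688
grasp_force: 0.0
```

Call:
play_rows([
  [[0,0,0,0,0,0],[0,0,0,0,0,0]],
])

```text
time_s: 22.2
position: [0.4719, -0.1782, 0.1277]
tcp_rot: [[0.47, 0.883, 0.002], [0.883, -0.47, -0.001], [-0.0, 0.002, -1.0]]
force: [-0.4, -0.7, -0.3]
opening: 0.689
grasp_force: 0.0
```

```bash
cat > lid.py <<'E'
import sys
from h import *
# usage: lid.py name x y yaw [z]
n,x,y,yaw=sys.argv[1],*map(float,sys.argv[2:5])
d=imaging.capture('wrist')
hsv=cv2.cvtColor(d['frame'],cv2.COLOR_RGB2HSV).astype(int);H,S,V=[hsv[...,i] for i in range(3)]
u,v=proj(d,(x,y,.03));print('pred knob',u,v)
# knob: warm and bright; print mean of largest blob near prediction
m=((H>11)&(H<26)&(S>60)&(V>140)).astype(np.uint8)
k,lab,st,c=cv2.connectedComponentsWithStats(m)
for i in sorted(range(1,k),key=lambda i:np.hypot(*(c[i]-(u,v))))[:2]:
    if st[i,4]>30: print('blob',st[i],c[i],'@.034',np.round(onz(d,c[i],.034)[:2],4))
for r in finder.outline_of('wrist',n+'_lid')[:2]:
    cs=max(cv2.findContours(r['pixels'].astype(np.uint8),0,1)[0],key=cv2.contourArea);e=cv2.fitEllipse(cv2.convexHull(cs))
    print('flange',np.round(onz(d,e[0],.016)[:2],4),np.round(e[1],0),round(r['confidence'],2),cv2.boundingRect(cs))
for r in finder.recognise('wrist',n+'_lid')[:2]: print('rec',np.round(r['at'],4),round(r['confidence'],2))
plan([x,y,.006],yaw)
E
python3 lid.py brown .469 -.1765 -28
```

```text
pred knob 313.83552722605833 231.93272983292255
blob [299 217  29  32 527] [315.08159393 232.39468691] @.034 [ 0.4703 -0.1764]
blob [ 257  170  114  112 1445] [312.88442907 212.23114187] @.034 [ 0.4769 -0.16  ]
flange [ 0.47   -0.1739] [121. 125.] 0.71 (251, 164, 126, 122)
rec [ 0.4716 -0.1712  0.0159] 0.77
rec [ 0.6254 -0.25    0.0814] 0.4
t 22.35 pos [ 0.4721 -0.1783  0.1283] shift [ 0.0002 -0.004   0.1223] turn [ 0.19  0.02 -0.05] j [-33.4  27.8 103.8   0.   48.3  -5.4]
```

Converted, 0.121 m / 0.75 = 0.1613, -0.003 m / 0.75 = -0.004.

Call:
play_rows([
  [[0,-0.004,0.04,0,0,0],[0,-0.004,0.0867,0,0,0],[0,-0.004,0.1267,0,0,0],[0,-0.004,0.1493,0,0,0],[0,-0.004,0.1573,0,0,0],[0,-0.004,0.1613,0,0,0],[0,-0.004,0.1613,0,0,0],[0,-0.004,0.1613,0,0,0]],
])

```text
time_s: 23.02
position: [0.4687, -0.1763, 0.0075]
tcp_rot: [[0.47, 0.883, 0.002], [0.883, -0.47, -0.001], [-0.0, 0.003, -1.0]]
force: [-0.7, 0.2, 0.6]
opening: 0.687
grasp_force: 0.0
```

Call:
play_rows([
  [[0,0,0,0,0,0],[0,0,0,0,0,0],[0,0,0,0,0,0],[0,0,0,0,0,0],[0,0,0,0,0,0],[0,0,0,0,0,0]],
], fingers=0)

```text
time_s: 23.52
position: [0.4678, -0.1757, 0.0067]
tcp_rot: [[0.47, 0.883, 0.001], [0.883, -0.47, -0.0], [-0.0, 0.001, -1.0]]
force: [1.8, -1.2, 0.3]
opening: 0.32
grasp_force: 0.6
```

Converted, -0.155 m / 0.75 = -0.2067, -0.135 m / 0.75 = -0.18.

Call:
play_rows([
  [[0,0,0,0,0,0],[0,0,0,0,0,0],[0,0,-0.0067,0,0,0],[0,0,-0.04,0,0,0],[0,0,-0.0867,0,0,0],[0,0,-0.1333,0,0,0],[0,0,-0.18,0,0,0],[0,0,-0.2067,0,0,0]],
])

```text
time_s: 24.18
position: [0.468, -0.1758, 0.1647]
tcp_rot: [[0.47, 0.883, 0.002], [0.883, -0.47, -0.002], [-0.0, 0.003, -1.0]]
force: [0.4, 0.2, -1.4]
opening: 0.265
grasp_force: 30.0
```

```bash
python3 -c "
from h import *
plan([.6407,-.287,.16],-28)
s=bot.read_state();print(s['opening'],s['grasp_force'],s['force'])"
```

```text
t 24.18 pos [ 0.468  -0.1758  0.1647] shift [-0.017   0.2047  0.0053] turn [ 0.17  0.01 -0.03] j [-33.4  24.1 102.5   0.   53.2  -5.4]
0.26542358900003626 29.99875634908676 [ 0.38653631  0.18752813 -1.42014849]
```

Converted, 0.205 m / 0.75 = 0.2733, 0.16 m / 0.75 = 0.2133.

Call:
play_rows([
  [[-0.004,0.0333,0,0,0,0],[-0.008,0.08,0,0,0,0],[-0.012,0.1267,0,0,0,0],[-0.0147,0.1733,0,0,0,0],[-0.0187,0.2133,0,0,0,0],[-0.0213,0.2507,0,0,0,0],[-0.0227,0.2733,0,0,0,0],[-0.0227,0.2733,0,0,0,0]],
])

```text
time_s: 24.85
position: [0.6429, -0.2891, 0.1605]
tcp_rot: [[0.471, 0.882, 0.002], [0.882, -0.471, -0.001], [-0.0, 0.002, -1.0]]
force: [0.2, -0.9, -2.1]
opening: 0.265
grasp_force: 30.0
```

Call:
play_rows([
  [[0,0,0,0,0,0],[0,0,0,0,0,0],[0,0,0,0,0,0]],
])

```text
time_s: 25.1
position: [0.6389, -0.2857, 0.1609]
tcp_rot: [[0.47, 0.883, -0.003], [0.883, -0.47, 0.002], [0.0, -0.003, -1.0]]
force: [-0.2, -0.9, -1.5]
opening: 0.269
grasp_force: 30.0
```

```bash
python3 -c "
from h import *
plan([.6405,-.287,.1127],-28)
d=imaging.capture('wrist')
for n in ('brown_lid','brown_jar'):
  for r in finder.outline_of('wrist',n)[:1]:
    v,u=np.nonzero(r['pixels']);print(n,u.min(),u.max(),v.min(),v.max(),r['confidence'])
print(proj(d,[.6405,-.287,.118]))
"
```

```text
t 25.1 pos [ 0.6389 -0.2857  0.1609] shift [-0.0004  0.0022  0.0482] turn [-0.18 -0.02 -0.02] j [-33.2  38.9  72.6   0.   68.7  -5.2]
brown_lid 215 418 185 371 0.94
brown_jar 273 380 164 202 0.72
[321.35169691 254.13447132]
```

Converted, 0.042 m / 0.75 = 0.056, 0.001 m / 0.75 = 0.0013.

Call:
play_rows([
  [[0,0.0013,0.016,0,0,0],[0,0.0013,0.032,0,0,0],[0,0.0013,0.0427,0,0,0],[0,0.0013,0.048,0,0,0],[0,0.0013,0.0533,0,0,0],[0,0.0013,0.056,0,0,0],[0,0.0013,0.056,0,0,0]],
])

```text
time_s: 25.83
position: [0.6412, -0.2874, 0.1187]
tcp_rot: [[0.47, 0.883, -0.001], [0.883, -0.47, 0.001], [0.0, -0.001, -1.0]]
force: [-0.6, -0.4, -2.2]
opening: 0.265
grasp_force: 30.0
```

Converted, 0.0055 m / 0.75 = 0.0073, 0.004 m / 0.75 = 0.0053.

Call:
play_rows([
  [[0,0,0.0027,0,0,0],[0,0,0.0053,0,0,0],[0,0,0.0073,0,0,0],[0,0,0.0073,0,0,0]],
])

```text
time_s: 26.17
position: [0.6413, -0.2874, 0.1138]
tcp_rot: [[0.47, 0.883, -0.0], [0.883, -0.47, 0.0], [0.0, -0.0, -1.0]]
force: [0.3, -1.0, -2.6]
opening: 0.268
grasp_force: 30.0
```

Converted, 0.001 m / 0.75 = 0.0013.

Call:
play_rows([
  [[0,0,0.0013,0,0,0],[0,0,0.0013,0,0,0],[0,0,0.0013,0,0,0]],
])

```text
time_s: 26.42
position: [0.6414, -0.2875, 0.113]
tcp_rot: [[0.47, 0.883, 0.0], [0.883, -0.47, -0.0], [-0.0, 0.0, -1.0]]
force: [-0.1, -0.6, -1.9]
opening: 0.266
grasp_force: 30.0
```

Converted, -0.11 m / 0.75 = -0.1467, -0.075 m / 0.75 = -0.1.

Call:
play_rows([
  [[0,0,0,0,0,0],[0,0,0,0,0,0],[0,0,0,0,0,0],[0,0,0,0,0,0],[0,0,-0.0067,0,0,0],[0,0,-0.0467,0,0,0],[0,0,-0.1,0,0,0],[0,0,-0.1467,0,0,0]],
], fingers=0.06)

```text
time_s: 27.08
position: [0.6412, -0.2874, 0.2244]
tcp_rot: [[0.47, 0.883, -0.001], [0.883, -0.47, 0.0], [0.0, -0.001, -1.0]]
force: [0.6, -1.0, 1.2]
opening: 0.677
grasp_force: 0.0
```

```bash
cat > seat.py <<'E'
import sys
from h import *
# seat.py name jarx jary seatz
n,x,y,h=sys.argv[1],*map(float,sys.argv[2:5])
for c in ('wrist','top'):
    d=imaging.capture(c)
    for r in finder.outline_of(c,n+'_lid')[:3]:
        cs=max(cv2.findContours(r['pixels'].astype(np.uint8),0,1)[0],key=cv2.contourArea)
        if len(cs)<6: continue
        e=cv2.fitEllipse(cv2.convexHull(cs));P=onz(d,e[0],h+.016)
        if np.hypot(P[0]-x,P[1]-y)<.06: print(c,'lid at',np.round(P[:2],4),'off',np.round(P[:2]-(x,y),4),np.round(e[1],0),round(r['confidence'],2))
    for r in finder.recognise(c,n+'_lid')[:2]: print('  rec',np.round(r['at'],4),round(r['confidence'],2))
if len(sys.argv)>5: plan([float(a) for a in sys.argv[5:8]],float(sys.argv[8]))
E
python3 seat.py brown .6407 -.287 .106 .441 -.3445 .25 40
```

```text
wrist lid at [ 0.6419 -0.2841] off [0.0012 0.0029] [125. 129.] 0.69
  rec [ 0.6444 -0.281   0.1242] 0.89
top lid at [ 0.6639 -0.2441] off [0.0232 0.0429] [ 6. 21.] 0.46
  rec [ 0.6661 -0.2397  0.1203] 0.59
t 27.38 pos [ 0.6405 -0.2869  0.2218] shift [-0.1446 -0.149  -0.0279] turn [ -0.13  -0.1  -68.04] j [-33.2  35.7  68.8  -0.   75.6  -5.2]
```

Brown is seated: the flange top measures 0.124 and the lid is centred. Next is the green lid.

Converted, -0.149 m / 0.75 = -0.1987, -0.1446 m / 0.75 = -0.1928, -56 degrees / 60 = -0.9333.

Call:
play_rows([
  [[-0.0187,-0.02,0,0,0,-0.1167],[-0.0427,-0.0453,0,0,0,-0.2333],[-0.0693,-0.072,0,0,0,-0.35],[-0.096,-0.1,0,0,0,-0.4667],[-0.1227,-0.1267,0,0,0,-0.5833],[-0.1493,-0.1547,0,0,0,-0.7],[-0.1733,-0.1787,0,0,0,-0.8167],[-0.1928,-0.1987,0,0,0,-0.9333]],
])

```text
time_s: 28.05
position: [0.4391, -0.3442, 0.2209]
tcp_rot: [[-0.474, 0.881, -0.004], [0.881, 0.474, 0.004], [0.005, -0.001, -1.0]]
force: [-0.6, 0.9, 0.2]
opening: 0.688
grasp_force: 0.0
```

Converted, 0.08 m / 0.75 = 0.1067, 0.06 m / 0.75 = 0.08, -12 degrees / 60 = -0.2.

Call:
play_rows([
  [[0,0,0,0,0,-0.1],[0,0,0.04,0,0,-0.2],[0,0,0.08,0,0,-0.2],[0,0,0.1067,0,0,-0.2],[0,0,0.1067,0,0,-0.2],[0,0,0.1067,0,0,-0.2]],
])

```text
time_s: 28.55
position: [0.4407, -0.3437, 0.1408]
tcp_rot: [[-0.642, 0.767, -0.004], [0.767, 0.642, 0.004], [0.006, -0.0, -1.0]]
force: [-0.1, 0.1, 0.3]
opening: 0.691
grasp_force: 0.0
```

```bash
python3 lid.py green .441 -.3445 40
```

```text
pred knob 317.1266943066949 231.1304711242775
blob [303 218  25  13 221] [315.08597285 223.94117647] @.034 [ 0.4347 -0.3398]
blob [337 198  17  25  79] [346.21518987 209.18987342] @.034 [ 0.447  -0.3121]
flange [ 0.4389 -0.3446] [88. 90.] 0.64 (271, 182, 90, 87)
t 28.7 pos [ 0.4426 -0.3457  0.1439] shift [ 0.0023 -0.0005  0.1379] turn [ 0.    0.12 -0.03] j [-49.4  30.1  94.9  -0.   54.9 -89.4]
```

Converted, 0.137 m / 0.75 = 0.1827, 0.03 m / 0.75 = 0.04.

Call:
play_rows([
  [[0.0027,-0.0013,0.04,0,0,0],[0.0027,-0.0013,0.0867,0,0,0],[0.0027,-0.0013,0.1333,0,0,0],[0.0027,-0.0013,0.1627,0,0,0],[0.0027,-0.0013,0.1747,0,0,0],[0.0027,-0.0013,0.1827,0,0,0],[0.0027,-0.0013,0.1827,0,0,0],[0.0027,-0.0013,0.1827,0,0,0]],
])

```text
time_s: 29.37
position: [0.4409, -0.3452, 0.0073]
tcp_rot: [[-0.642, 0.766, 0.002], [0.766, 0.642, -0.002], [-0.003, 0.0, -1.0]]
force: [0.7, 0.2, 0.0]
opening: 0.689
grasp_force: 0.0
```

Call:
play_rows([
  [[0,0,0,0,0,0],[0,0,0,0,0,0],[0,0,0,0,0,0],[0,0,0,0,0,0],[0,0,0,0,0,0],[0,0,0,0,0,0],[0,0,0,0,0,0],[0,0,0,0,0,0]],
], fingers=0)

```text
time_s: 30.03
position: [0.4399, -0.3442, 0.0061]
tcp_rot: [[-0.642, 0.766, 0.0], [0.766, 0.642, -0.0], [-0.0, 0.0, -1.0]]
force: [0.1, 0.4, 1.8]
opening: 0.268
grasp_force: 30.0
```

Converted, -0.185 m / 0.75 = -0.2467, -0.17 m / 0.75 = -0.2267.

Call:
play_rows([
  [[0,0,-0.0067,0,0,0],[0,0,-0.04,0,0,0],[0,0,-0.0867,0,0,0],[0,0,-0.1333,0,0,0],[0,0,-0.1867,0,0,0],[0,0,-0.2267,0,0,0],[0,0,-0.2467,0,0,0],[0,0,-0.2467,0,0,0]],
])

```text
time_s: 30.7
position: [0.4417, -0.3461, 0.1953]
tcp_rot: [[-0.642, 0.766, 0.006], [0.766, 0.642, -0.007], [-0.009, 0.0, -1.0]]
force: [-0.2, -0.7, -0.8]
opening: 0.271
grasp_force: 30.0
```

```bash
python3 -c "
from h import *
plan([.6545,-.1175,.19],-28)"
```

```text
t 30.7 pos [ 0.4417 -0.3461  0.1953] shift [0.0386 0.31   0.005 ] turn [ 0.31  0.45 67.97] j [-49.5  25.9  92.5   0.   61.1 -89.5]
```

Converted, 0.28 m / 0.75 = 0.3733, 0.25 m / 0.75 = 0.3333, 56 degrees / 60 = 0.9333.

Call:
play_rows([
  [[0.004,0.0333,0,0,0,0.1167],[0.0107,0.08,0,0,0,0.2333],[0.016,0.1307,0,0,0,0.35],[0.0227,0.1827,0,0,0,0.4667],[0.0293,0.2347,0,0,0,0.5833],[0.036,0.2867,0,0,0,0.7],[0.0427,0.3333,0,0,0,0.8167],[0.048,0.3733,0,0,0,0.9333]],
])

```text
time_s: 31.37
position: [0.6317, -0.1337, 0.1886]
tcp_rot: [[0.265, 0.964, -0.003], [0.964, -0.265, 0.002], [0.001, -0.003, -1.0]]
force: [-0.3, -0.3, -0.4]
opening: 0.265
grasp_force: 30.0
```

Converted, 12 degrees / 60 = 0.2.

Call:
play_rows([
  [[0,0,0,0,0,0.1],[0,0,0,0,0,0.2],[0,0,0,0,0,0.2],[0,0,0,0,0,0.2]],
])

```text
time_s: 31.7
position: [0.6303, -0.1362, 0.189]
tcp_rot: [[0.453, 0.892, -0.003], [0.892, -0.453, 0.001], [-0.0, -0.004, -1.0]]
force: [-0.3, -0.3, -0.7]
opening: 0.266
grasp_force: 30.0
```

```bash
python3 -c "
from h import *
plan([.6545,-.1175,.12],-28)"
```

```text
t 31.7 pos [ 0.6303 -0.1362  0.189 ] shift [0.0276 0.0133 0.069 ] turn [-0.2   0.02  1.09] j [-22.1  33.   79.9  -0.   67.3   4.8]
```

Converted, 0.082 m / 0.75 = 0.1093, 0.0276 m / 0.75 = 0.0368.

Call:
play_rows([
  [[0.0187,0.0093,0,0,0,0],[0.0368,0.0177,0.0133,0,0,0],[0.0368,0.0177,0.0467,0,0,0],[0.0368,0.0177,0.08,0,0,0],[0.0368,0.0177,0.1,0,0,0],[0.0368,0.0177,0.1093,0,0,0],[0.0368,0.0177,0.1093,0,0,0],[0.0368,0.0177,0.1093,0,0,0]],
])

```text
time_s: 32.37
position: [0.6559, -0.1183, 0.1085]
tcp_rot: [[0.455, 0.891, -0.0], [0.891, -0.455, 0.0], [0.0, -0.0, -1.0]]
force: [0.0, 0.3, -0.7]
opening: 0.271
grasp_force: 30.0
```

```bash
python3 -c "
from h import *
plan([.6545,-.1175,.0905],-28);print(bot.read_state()['force'])"
```

```text
t 32.37 pos [ 0.6559 -0.1183  0.1085] shift [ 0.0001 -0.0016  0.018 ] turn [-0.02 -0.    0.95] j [-19.8  39.8  80.5   0.   59.7   7.2]
[ 0.02265189  0.283406   -0.67339689]
```

Converted, 0.011 m / 0.75 = 0.0147, -0.001 m / 0.75 = -0.0013.

Call:
play_rows([
  [[0,-0.0013,0.0053,0,0,0],[0,-0.0013,0.0107,0,0,0],[0,-0.0013,0.0147,0,0,0],[0,-0.0013,0.0147,0,0,0]],
])

```text
time_s: 32.7
position: [0.6547, -0.1177, 0.0978]
tcp_rot: [[0.455, 0.89, -0.0], [0.89, -0.455, 0.0], [-0.0, -0.0, -1.0]]
force: [-0.5, -0.3, -1.3]
opening: 0.265
grasp_force: 30.0
```

Converted, 0.0065 m / 0.75 = 0.0087, 0.005 m / 0.75 = 0.0067.

Call:
play_rows([
  [[0,0,0.004,0,0,0],[0,0,0.0067,0,0,0],[0,0,0.0087,0,0,0],[0,0,0.0087,0,0,0]],
])

```text
time_s: 33.03
position: [0.6549, -0.1172, 0.0913]
tcp_rot: [[0.455, 0.89, 0.0], [0.89, -0.455, 0.001], [0.001, -0.0, -1.0]]
force: [0.5, 1.4, -0.1]
opening: 0.265
grasp_force: 30.0
```

Next I release, retract, check the seat and go to the blue lid.

Converted, 0.001 m / 0.75 = 0.0013, 0.0005 m / 0.75 = 0.0007.

Call:
play_rows([
  [[0,0,0.0007,0,0,0],[0,0,0.0013,0,0,0],[0,0,0.0013,0,0,0]],
])

```text
time_s: 33.28
position: [0.6549, -0.1174, 0.0905]
tcp_rot: [[0.455, 0.89, -0.0], [0.89, -0.455, 0.0], [0.0, -0.0, -1.0]]
force: [1.1, 2.1, 0.7]
opening: 0.268
grasp_force: 30.0
```

Converted, -0.1 m / 0.75 = -0.1333, -0.075 m / 0.75 = -0.1.

Call:
play_rows([
  [[0,0,0,0,0,0],[0,0,0,0,0,0],[0,0,0,0,0,0],[0,0,0,0,0,0],[0,0,-0.0067,0,0,0],[0,0,-0.0467,0,0,0],[0,0,-0.1,0,0,0],[0,0,-0.1333,0,0,0]],
], fingers=0.06)

```text
time_s: 33.95
position: [0.656, -0.1184, 0.1937]
tcp_rot: [[0.455, 0.89, 0.003], [0.89, -0.455, -0.001], [0.0, 0.003, -1.0]]
force: [0.8, 0.7, 1.5]
opening: 0.677
grasp_force: 0.0
```

```bash
python3 seat.py green .6545 -.1175 .084 .492 -.035 .12 -28
```

```text
wrist lid at [ 0.6535 -0.1167] off [-0.001   0.0008] [ 97. 101.] 0.77
  rec [ 0.6581 -0.1185  0.0998] 0.88
  rec [0.6405 0.062  0.0549] 0.73
t 34.25 pos [ 0.6537 -0.1175  0.1891] shift [-0.0002 -0.1813  0.0697] turn [-0.17  0.03  0.92] j [-19.8  34.4  76.9  -0.   68.8   7.3]
```

Green is seated. Moving to the blue lid.

Converted, -0.1813 m / 0.75 = -0.2417, -0.13 m / 0.75 = -0.1733, -56 degrees / 60 = -0.9333.

Call:
play_rows([
  [[0,-0.02,0,0,0,-0.1167],[0,-0.0533,0,0,0,-0.2333],[0,-0.0933,0,0,0,-0.35],[0,-0.1333,0,0,0,-0.4667],[0,-0.1733,0,0,0,-0.5833],[0,-0.2067,0,0,0,-0.7],[0,-0.2333,0.0133,0,0,-0.8167],[0,-0.2417,0.04,0,0,-0.9333]],
])

```text
time_s: 34.92
position: [0.4901, -0.0335, 0.1604]
tcp_rot: [[-0.49, 0.872, -0.002], [0.872, 0.49, 0.001], [0.002, -0.002, -1.0]]
force: [0.3, -0.5, -0.0]
opening: 0.693
grasp_force: 0.0
```

Converted, 0.03 m / 0.75 = 0.04, 0.02 m / 0.75 = 0.0267, -21 degrees / 60 = -0.35.

Call:
play_rows([
  [[0,0,0.0133,0,0,-0.1167],[0,0,0.0267,0,0,-0.2333],[0,0,0.04,0,0,-0.35],[0,0,0.04,0,0,-0.35],[0,0,0.04,0,0,-0.35]],
])

```text
time_s: 35.33
position: [0.4921, -0.0349, 0.1291]
tcp_rot: [[-0.763, 0.646, -0.004], [0.646, 0.763, 0.001], [0.004, -0.002, -1.0]]
force: [0.9, 0.3, -0.5]
opening: 0.686
grasp_force: 0.0
```

```bash
python3 lid.py blue .492 -.035 50
```

```text
pred knob 317.19948875990224 233.74225401389037
blob [304 219  27  26 317] [316.5488959  227.47318612] @.034 [ 0.4865 -0.0311]
flange [ 0.4892 -0.0331] [106. 110.] 0.82 (262, 173, 110, 106)
rec [ 0.4867 -0.0315  0.0201] 0.87
t 35.48 pos [ 0.4936 -0.0353  0.1306] shift [ 0.0014 -0.0008  0.1246] turn [ 0.    0.   -0.19] j [-17.1  27.  104.9   0.   48.1 -66.9]
```

Converted, 0.124 m / 0.75 = 0.1653, 0.003 m / 0.75 = 0.004.

Call:
play_rows([
  [[0.004,-0.0013,0.04,0,0,0],[0.004,-0.0013,0.0867,0,0,0],[0.004,-0.0013,0.1267,0,0,0],[0.004,-0.0013,0.152,0,0,0],[0.004,-0.0013,0.16,0,0,0],[0.004,-0.0013,0.1653,0,0,0],[0.004,-0.0013,0.1653,0,0,0],[0.004,-0.0013,0.1653,0,0,0]],
])

```text
time_s: 36.15
position: [0.4915, -0.0344, 0.0075]
tcp_rot: [[-0.765, 0.644, 0.002], [0.644, 0.765, -0.001], [-0.002, 0.001, -1.0]]
force: [0.4, 0.1, 0.7]
opening: 0.686
grasp_force: 0.0
```

Call:
play_rows([
  [[0,0,0,0,0,0],[0,0,0,0,0,0],[0,0,0,0,0,0],[0,0,0,0,0,0],[0,0,0,0,0,0],[0,0,0,0,0,0],[0,0,0,0,0,0],[0,0,0,0,0,0]],
], fingers=0)

```text
time_s: 36.82
position: [0.4906, -0.0341, 0.0066]
tcp_rot: [[-0.765, 0.644, 0.0], [0.644, 0.765, 0.0], [-0.0, 0.0, -1.0]]
force: [0.3, -0.3, 2.1]
opening: 0.261
grasp_force: 30.0
```

Converted, -0.185 m / 0.75 = -0.2467, -0.17 m / 0.75 = -0.2267.

Call:
play_rows([
  [[0,0,-0.0067,0,0,0],[0,0,-0.04,0,0,0],[0,0,-0.0867,0,0,0],[0,0,-0.1333,0,0,0],[0,0,-0.1867,0,0,0],[0,0,-0.2267,0,0,0],[0,0,-0.2467,0,0,0],[0,0,-0.2467,0,0,0]],
])

```text
time_s: 37.48
position: [0.4928, -0.0347, 0.1953]
tcp_rot: [[-0.765, 0.644, 0.008], [0.644, 0.765, -0.003], [-0.008, 0.003, -1.0]]
force: [1.0, -0.2, -0.9]
opening: 0.268
grasp_force: 30.0
```

```bash
python3 -c "
from h import *
plan([.573,.3525,.19],50)"
```

```text
t 37.48 pos [ 0.4928 -0.0347  0.1953] shift [0.1879 0.3479 0.005 ] turn [ 0.19  0.45 -0.06] j [-17.   20.9 101.6  -0.   56.9 -66.9]
```

Converted, 0.258 m / 0.75 = 0.344, 0.225 m / 0.75 = 0.3.

Call:
play_rows([
  [[0.016,0.0293,0,0,0,0],[0.0387,0.0707,0,0,0,0],[0.0627,0.116,0,0,0,0],[0.088,0.1627,0,0,0,0],[0.1133,0.2093,0,0,0,0],[0.1373,0.2547,0,0,0,0],[0.1613,0.3,0,0,0,0],[0.1853,0.344,0,0,0,0]],
])

```text
time_s: 38.15
position: [0.549, 0.2545, 0.1891]
tcp_rot: [[-0.765, 0.644, -0.004], [0.644, 0.765, -0.001], [0.002, -0.003, -1.0]]
force: [1.0, -0.4, -0.5]
opening: 0.263
grasp_force: 30.0
```

Converted, 0.09 m / 0.75 = 0.12, 0.085 m / 0.75 = 0.1133.

Call:
play_rows([
  [[0.024,0.0453,0,0,0,0],[0.0453,0.084,0,0,0,0],[0.0613,0.1133,0,0,0,0],[0.0653,0.12,0,0,0,0],[0.0653,0.12,0,0,0,0],[0.0653,0.12,0,0,0,0]],
])

```text
time_s: 38.65
position: [0.5694, 0.3523, 0.1894]
tcp_rot: [[-0.766, 0.643, -0.004], [0.643, 0.766, -0.002], [0.001, -0.004, -1.0]]
force: [0.2, -0.2, -2.3]
opening: 0.265
grasp_force: 30.0
```

```bash
python3 - <<'E'
from h import *
plan([.573,.3525,.12],50)
d=snap('wrist','w11.png');T=grey(imaging.capture('top'));S=grey(imaging.capture('scene'))
for x in ('blue_jar','blue_lid'):
    for r in finder.outline_of('wrist',x)[:1]:
        v,u=np.nonzero(r['pixels']);print(x,u.min(),u.max(),v.min(),v.max(),r['confidence'])
print(proj(d,(.573,.3525,.106)))
E
```

```text
t 38.65 pos [0.5694 0.3523 0.1894] shift [-0.0027  0.0028  0.0694] turn [-0.24 -0.07 -0.05] j [ 22.2  34.9  76.   -0.   69.4 -27.7]
blue_jar 270 370 172 216 0.78
blue_lid 227 406 201 365 0.69
[320.73627695 241.83802959]
```

View pics/w11.png

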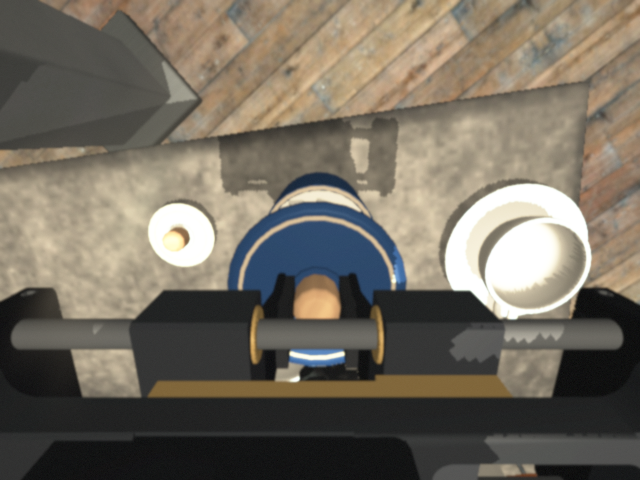

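The held blue lid is over the blue jar, with the jar rim visible behind it at about (320,195). The cup and saucer at (535,260) are lower than the gripper body. Lowering.

Converted, 0.072 m / 0.75 = 0.096, 0.0025 m / 0.75 = 0.0033.

Call:
play_rows([
  [[-0.0027,0.0033,0.02,0,0,0],[-0.0027,0.0033,0.0467,0,0,0],[-0.0027,0.0033,0.0733,0,0,0],[-0.0027,0.0033,0.0867,0,0,0],[-0.0027,0.0033,0.096,0,0,0],[-0.0027,0.0033,0.096,0,0,0],[-0.0027,0.0033,0.096,0,0,0]],
])

```text
time_s: 39.48
position: [0.5743, 0.3537, 0.1199]
tcp_rot: [[-0.765, 0.644, 0.0], [0.644, 0.765, 0.0], [-0.0, 0.0, -1.0]]
force: [0.7, 0.6, -1.0]
opening: 0.268
grasp_force: 30.0
```

```bash
python3 -c "
from h import *
plan([.573,.3525,.101],50);print(bot.read_state()['force'])"
```

```text
t 39.48 pos [0.5743 0.3537 0.1199] shift [ 0.0002 -0.0018  0.0189] turn [ 0.03  0.01 -0.11] j [ 22.2  39.6  78.8   0.   61.6 -27.7]
[ 0.70242744  0.63807028 -0.95477639]
```

Converted, 0.012 m / 0.75 = 0.016, 0.008 m / 0.75 = 0.0107.

Call:
play_rows([
  [[0,-0.002,0.0053,0,0,0],[0,-0.002,0.0107,0,0,0],[0,-0.002,0.016,0,0,0],[0,-0.002,0.016,0,0,0]],
])

```text
time_s: 39.82
position: [0.5724, 0.3525, 0.1069]
tcp_rot: [[-0.765, 0.644, -0.001], [0.644, 0.765, -0.0], [0.001, -0.001, -1.0]]
force: [-0.8, 0.3, -2.3]
opening: 0.265
grasp_force: 30.0
```

Converted, 0.0065 m / 0.75 = 0.0087, 0.005 m / 0.75 = 0.0067.

Call:
play_rows([
  [[0,0,0.004,0,0,0],[0,0,0.0067,0,0,0],[0,0,0.0087,0,0,0],[0,0,0.0087,0,0,0]],
])

```text
time_s: 40.15
position: [0.5729, 0.3528, 0.1008]
tcp_rot: [[-0.765, 0.644, -0.0], [0.644, 0.765, -0.0], [0.0, -0.0, -1.0]]
force: [-0.2, -0.6, -1.5]
opening: 0.27
grasp_force: 30.0
```

Converted, -0.1 m / 0.75 = -0.1333, -0.075 m / 0.75 = -0.1.

Call:
play_rows([
  [[0,0,0,0,0,0],[0,0,0,0,0,0],[0,0,0,0,0,0],[0,0,0,0,0,0],[0,0,-0.0067,0,0,0],[0,0,-0.0467,0,0,0],[0,0,-0.1,0,0,0],[0,0,-0.1333,0,0,0]],
], fingers=0.06)

```text
time_s: 40.82
position: [0.574, 0.3532, 0.2044]
tcp_rot: [[-0.765, 0.644, 0.003], [0.644, 0.765, 0.001], [-0.002, 0.003, -1.0]]
force: [1.9, -0.2, 0.6]
opening: 0.674
grasp_force: 0.0
```

```bash
python3 seat.py blue .573 .3525 .094 .491 .218 .13 80
```

```text
wrist lid at [0.5709 0.3535] off [-0.0021  0.001 ] [113. 118.] 0.67
  rec [0.5731 0.3561 0.1157] 0.94
top lid at [0.5726 0.3489] off [-0.0004 -0.0036] [40. 42.] 0.98
  rec [0.5893 0.3285 0.11  ] 0.73
t 41.12 pos [0.5718 0.3522 0.1997] shift [-0.0247 -0.1546  0.07  ] turn [ -0.13  -0.11 -30.08] j [ 22.1  34.4  75.1  -0.   70.6 -27.8]
```

Blue is seated. Moving to the white lid.

Converted, -0.1546 m / 0.75 = -0.2061, -0.003 m / 0.75 = -0.004, -30 degrees / 60 = -0.5.

Call:
play_rows([
  [[-0.004,-0.024,0,0,0,-0.1],[-0.0107,-0.0667,0,0,0,-0.2],[-0.0173,-0.1133,0,0,0,-0.3],[-0.024,-0.1533,0,0,0,-0.4],[-0.0307,-0.1893,0.0267,0,0,-0.5],[-0.0333,-0.2061,0.06,0,0,-0.5],[-0.0333,-0.2061,0.0907,0,0,-0.5],[-0.0333,-0.2061,0.0907,0,0,-0.5]],
])

```text
time_s: 41.78
position: [0.4875, 0.2164, 0.128]
tcp_rot: [[-0.984, 0.177, -0.012], [0.177, 0.984, -0.003], [0.012, -0.005, -1.0]]
force: [-0.6, -0.1, 0.2]
opening: 0.685
grasp_force: 0.0
```

Call:
play_rows([
  [[0,0,0,0,0,0],[0,0,0,0,0,0]],
])

```text
time_s: 41.95
position: [0.4931, 0.2187, 0.133]
tcp_rot: [[-0.985, 0.175, 0.0], [0.175, 0.985, 0.0], [-0.0, 0.0, -1.0]]
force: [-0.5, -0.3, -0.5]
opening: 0.693
grasp_force: 0.0
```

```bash
python3 lid.py white .491 .218 80
```

```text
pred knob 315.26457739975694 230.08418089452778
blob [307 214  25  22 385] [318.87532468 224.05974026] @.034 [0.4851 0.2222]
blob [235 380 171   4 299] [313.60200669 381.17725753] @.034 [0.6444 0.189 ]
rec [0.4882 0.2222 0.0233] 0.58
t 42.1 pos [0.4937 0.219  0.134 ] shift [ 0.0028 -0.0016  0.128 ] turn [ 0.06  0.14 -0.04] j [ 12.1  29.5  98.5   0.   51.9 -67.9]
```

Converted, 0.127 m / 0.75 = 0.1693, 0.005 m / 0.75 = 0.0067.

Call:
play_rows([
  [[0.0067,0.0013,0.04,0,0,0],[0.0067,0.0013,0.0867,0,0,0],[0.0067,0.0013,0.1267,0,0,0],[0.0067,0.0013,0.1533,0,0,0],[0.0067,0.0013,0.164,0,0,0],[0.0067,0.0013,0.1693,0,0,0],[0.0067,0.0013,0.1693,0,0,0],[0.0067,0.0013,0.1693,0,0,0]],
])

```text
time_s: 42.77
position: [0.4889, 0.2206, 0.0071]
tcp_rot: [[-0.985, 0.175, 0.002], [0.175, 0.985, 0.001], [-0.002, 0.001, -1.0]]
force: [-0.1, -0.6, 0.0]
opening: 0.689
grasp_force: 0.0
```

Call:
play_rows([
  [[0,0,0,0,0,0],[0,0,0,0,0,0],[0,0,0,0,0,0],[0,0,0,0,0,0],[0,0,0,0,0,0],[0,0,0,0,0,0],[0,0,0,0,0,0],[0,0,0,0,0,0]],
], fingers=0)

```text
time_s: 43.43
position: [0.488, 0.2203, 0.0061]
tcp_rot: [[-0.985, 0.175, 0.0], [0.175, 0.985, 0.0], [-0.0, 0.0, -1.0]]
force: [-0.2, 0.8, 1.9]
opening: 0.266
grasp_force: 30.0
```

Converted, -0.16 m / 0.75 = -0.2133, -0.14 m / 0.75 = -0.1867.

Call:
play_rows([
  [[0,0,-0.0067,0,0,0],[0,0,-0.04,0,0,0],[0,0,-0.0867,0,0,0],[0,0,-0.1333,0,0,0],[0,0,-0.1867,0,0,0],[0,0,-0.2133,0,0,0],[0,0,-0.2133,0,0,0]],
])

```text
time_s: 44.02
position: [0.491, 0.221, 0.1711]
tcp_rot: [[-0.985, 0.175, 0.01], [0.175, 0.985, 0.002], [-0.01, 0.004, -1.0]]
force: [1.1, 0.5, -0.3]
opening: 0.265
grasp_force: 30.0
```

```bash
python3 - <<'E'
from h import *
plan([.6455,.0645,.165],80)
d=imaging.capture('wrist');s=bot.read_state();R=np.array(s['tcp_rot']);p=np.array(s['position'])
for r in finder.outline_of('wrist','white_lid')[:2]:
    v,u=np.nonzero(r['pixels']);print(u.min(),u.max(),v.min(),v.max(),r['confidence'])
# flange far edge expected at tool x=+.036, z = -(.018-.006)
for x in (0.032,.036,.04): print(x,proj(d,p+R@np.array([x,0,-.012])))
E
```

```text
t 44.02 pos [0.491  0.221  0.1711] shift [-0.1794 -0.1271  0.0074] turn [ 0.23  0.56 -0.06] j [ 12.3  26.1  97.2  -0.   56.1 -67.6]
253 380 229 317 0.69
0.032 [315.156204   230.18158014]
0.036 [315.14952557 222.83193641]
0.04 [315.14275633 215.38234495]
```

Converted, -0.177 m / 0.75 = -0.236, -0.127 m / 0.75 = -0.1693.

Call:
play_rows([
  [[-0.0267,-0.0187,0,0,0,0],[-0.06,-0.0427,0,0,0,0],[-0.1,-0.072,0,0,0,0],[-0.14,-0.1,0,0,0,0],[-0.18,-0.1293,0,0,0,0],[-0.2133,-0.1533,0,0,0,0],[-0.236,-0.1693,0,0,0,0],[-0.236,-0.1693,0,0,0,0]],
])

```text
time_s: 44.78
position: [0.642, 0.06, 0.1629]
tcp_rot: [[-0.984, 0.179, -0.001], [0.179, 0.984, -0.001], [0.001, -0.002, -1.0]]
force: [0.1, -0.2, -0.4]
opening: 0.269
grasp_force: 30.0
```

Converted, 0.068 m / 0.75 = 0.0907, 0.06 m / 0.75 = 0.08.

Call:
play_rows([
  [[0,0,0.02,0,0,0],[0,0,0.0467,0,0,0],[0,0,0.0667,0,0,0],[0,0,0.08,0,0,0],[0,0,0.0907,0,0,0],[0,0,0.0907,0,0,0],[0,0,0.0907,0,0,0]],
])

```text
time_s: 45.37
position: [0.6392, 0.0645, 0.0972]
tcp_rot: [[-0.985, 0.175, -0.002], [0.175, 0.985, 0.0], [0.002, -0.0, -1.0]]
force: [-1.4, -0.3, -0.8]
opening: 0.269
grasp_force: 30.0
```

```bash
python3 -c "
from h import *
plan([.643,.065,.0805],80);print(bot.read_state()['force'])"
```

```text
t 45.37 pos [0.6392 0.0645 0.0972] shift [-0.0037  0.0012  0.0167] turn [-0.01 -0.1  -0.07] j [ -4.2  39.1  84.6   0.   56.4 -84.1]
[-1.36135423 -0.32641148 -0.84413894]
```

Correct sideways first, while the plug is still above the rim (bottom at 0.091).

Converted, 0.008 m / 0.75 = 0.0107, 0.002 m / 0.75 = 0.0027.

Call:
play_rows([
  [[-0.0047,0.0013,0,0,0,0],[-0.0047,0.0013,0.0027,0,0,0],[-0.0047,0.0013,0.0067,0,0,0],[-0.0047,0.0013,0.0107,0,0,0],[-0.0047,0.0013,0.0107,0,0,0],[-0.0047,0.0013,0.0107,0,0,0]],
])

```text
time_s: 45.87
position: [0.6431, 0.0645, 0.0898]
tcp_rot: [[-0.985, 0.175, -0.001], [0.175, 0.985, 0.0], [0.001, -0.0, -1.0]]
force: [0.2, -0.3, -0.8]
opening: 0.27
grasp_force: 30.0
```

Converted, 0.007 m / 0.75 = 0.0093, 0.005 m / 0.75 = 0.0067.

Call:
play_rows([
  [[0,0,0.004,0,0,0],[0,0,0.0067,0,0,0],[0,0,0.0093,0,0,0],[0,0,0.0093,0,0,0]],
])

```text
time_s: 46.2
position: [0.643, 0.0646, 0.0823]
tcp_rot: [[-0.985, 0.175, -0.001], [0.175, 0.985, 0.0], [0.001, -0.0, -1.0]]
force: [-0.2, -0.3, -0.1]
opening: 0.269
grasp_force: 30.0
```

Converted, 0.0018 m / 0.75 = 0.0024, 0.001 m / 0.75 = 0.0013.

Call:
play_rows([
  [[0,0,0.0013,0,0,0],[0,0,0.0024,0,0,0],[0,0,0.0024,0,0,0]],
])

```text
time_s: 46.45
position: [0.6433, 0.0645, 0.081]
tcp_rot: [[-0.985, 0.175, -0.0], [0.175, 0.985, -0.0], [0.0, -0.0, -1.0]]
force: [1.0, 0.9, -0.7]
opening: 0.269
grasp_force: 30.0
```

Converted, -0.11 m / 0.75 = -0.1467, -0.075 m / 0.75 = -0.1.

Call:
play_rows([
  [[0,0,0,0,0,0],[0,0,0,0,0,0],[0,0,0,0,0,0],[0,0,0,0,0,0],[0,0,-0.0067,0,0,0],[0,0,-0.0467,0,0,0],[0,0,-0.1,0,0,0],[0,0,-0.1467,0,0,0]],
], fingers=0.06)

```text
time_s: 47.12
position: [0.6431, 0.0646, 0.1925]
tcp_rot: [[-0.985, 0.175, -0.001], [0.175, 0.985, 0.0], [0.001, -0.0, -1.0]]
force: [1.2, -0.4, -0.2]
opening: 0.676
grasp_force: 0.0
```

Converted, 0.16 m / 0.75 = 0.2133, 0.135 m / 0.75 = 0.18.

Call:
play_rows([
  [[0.04,0,-0.0267,0,0,0],[0.0867,0,-0.0533,0,0,0],[0.1333,0,-0.08,0,0,0],[0.18,0,-0.1067,0,0,0],[0.2133,0,-0.1333,0,0,0],[0.2133,0,-0.1333,0,0,0]],
])

```text
time_s: 47.62
position: [0.4824, 0.0938, 0.2953]
tcp_rot: [[-0.985, 0.173, 0.004], [0.173, 0.985, 0.0], [-0.003, 0.001, -1.0]]
force: [-0.2, 0.1, 0.5]
opening: 0.692
grasp_force: 0.0
```

```bash
python3 seat.py white .6455 .0645 .074; python3 - <<'E'
from h import *
d=imaging.capture('top');cv2.imwrite('pics/final.png',cv2.resize(d['frame'][150:310,120:520,::-1],None,fx=2,fy=2))
for n in NAMES: print(n,[(np.round(r['at'],3).tolist(),round(r['confidence'],2)) for r in finder.recognise('top',n)[:2]])
E
```

```text
wrist lid at [0.621 0.069] off [-0.0245  0.0045] [15. 40.] 0.82
  rec [0.625  0.0676 0.0956] 0.83
top lid at [0.6465 0.064 ] off [ 0.001  -0.0005] [30. 30.] 0.55
  rec [0.6433 0.0616 0.0906] 0.69
  rec [ 0.6525 -0.1213  0.103 ] 0.39
brown_lid [([0.637, -0.282, 0.12], 0.78)]
brown_jar [([0.6, -0.245, 0.065], 0.66)]
blue_lid [([0.576, 0.355, 0.114], 0.68)]
blue_jar []
green_lid [([0.653, -0.119, 0.104], 0.82)]
green_jar []
white_lid [([0.645, 0.064, 0.092], 0.57), ([0.655, -0.121, 0.105], 0.21)]
white_jar [([0.615, 0.046, 0.048], 0.7)]
spoon []
tasting_glass [([0.554, -0.416, 0.114], 0.72)]
```

View pics/final.png

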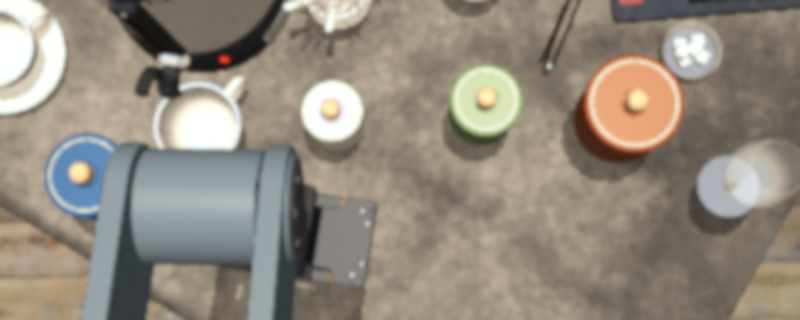

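All four lids sit centred: blue (80,173), white (330,108), green (486,98) and brown (637,100). Their heights match the seated values, and the glass is still in its place. I'm handing in.

```bash
python3 -c "
from rig import bot
print(bot.hand_in())"
```

```text
the job is handed in; nothing more can be done
None
```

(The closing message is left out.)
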